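Feed an instrument cassette through a UV cabinet's sprung flap and start the cycle

TASK

Put the steel instrument cassette lengthwise on the sloping feed track of the UV cabinet and push it in through the sprung flap until it runs right inside and the flap has swung shut behind it. Then start the cycle: turn the spring-return switch on the cabinet's roof clockwise to its stop and let it go so that it springs back. Leave the small bowl and the minute timer where they are.

Things in the scene. Friction and masses are not known exactly. Their poses are not given: they have to be found in the camera images.
- cassette_mid (a point): Loose closed instrument cassette: a plain steel box with a perforated lid, 160 long (its x) x 56 wide (its y) x 36 mm high, about 0.4 kg. This point is its centre, 18 mm above its underside. It lies flat on the table; either end may enter the cabinet first.
- gate (a point): Middle of the sill of the gate in the fixed white UV cabinet's flat front face, level with the track (88 mm above the table). x level in the feed direction (inward), y across, z up. Gate 74 mm wide, 50 mm high. The straight track runs along x through it, falling 12 degrees all the way: its surface is 88 - 0.2126 x mm high (x in mm from here), between guide rails 8 mm high, 3 thick, 66 mm apart.
- deck_mid (a point): On the centre line of the track's outer deck (flat steel, from 185 mm before the front face to 67 mm behind it), 100 mm before the front face, 109 mm above the table: where the middle of the cassette's underside goes; its leading end is then 20 mm before the front face. The cassette stays where it is put on the deck. Axes as the gate's (level, not tilted with the deck).
- rollers (a point): On the track's centre line where the deck ends and free-running rollers (1 mm proud of it) begin, 67 mm behind the front face; they lead to a buffer 234 mm behind it. The cassette runs off by itself only once it stands mostly on the rollers: its trailing end must be pushed on till 40 to 0 mm before the front face, depending on friction. Home, its centre is about 152 mm behind the front face.
- front_top (a point): Middle of the upper edge of the cabinet's front face, 231 mm above the table. The cabinet is 150 mm wide and 250 mm deep behind this closed face, with a window on its +y side. A gripper held upright meets the face above the gate before the cassette is in far enough: push with closed fingers leaning forward about 45 degrees.
- knob_grip (a point): On the upright axis of the start switch on the cabinet's roof, 85 mm behind the front face, 12 mm below the top of its bar. The bar is 54 long (this point's x) x 14 thick (y) x 26 mm high, on a round foot of 24 mm radius; the bar's top is 277 mm, its lower edge 251 mm above the table. At rest it points along the feed direction. The axes turn with the bar.
- flap (a joint): Sprung flap hung from the top of the gate, 12 mm behind the front face, 47 mm high, with a roller along its lower edge: 0 shut, swings inward only, to 1.5 rad; a spring (0.016 N m when shut, 0.016 N m per rad more) shuts it. Pushing the cassette through takes a few newtons. Lying on the cassette it stands at about 1.1 rad, its edge some 50 mm behind the front face.
- start_knob (a joint): Start switch: 0 at rest, grows clockwise seen from above, to a hard stop at 1.05 rad (60 degrees); a spring (about 0.03 N m at rest, 0.14 N m at the stop) turns it back when it is let go.
- gallipot: Small round steel bowl, 79 mm across, 40 mm high, origin under its centre; to be left alone.
- timer: White minute timer with a black knob on top, 62 x 62 x 44 mm, origin under its centre; to be left alone.

How it is judged:
By the outcome, as a careful person would: the job done as asked, in the order asked, and still so for the second after the job is handed in, with the robot touching nothing.
It also fails if it takes over 72 s, if anything falls off the work surface, if the arm or the gripper's body presses on something with over 40 N, if the wrist force passes 120 N, or if a joint passes its speed limit or range.

ROBOT

A 6-joint arm with a two-finger parallel gripper is mounted at the origin on the work surface; the furniture and walls round the work are solid. World frame = base frame: x ahead of the robot, y to its left, z up, the work surface at z = 0. Lengths are in m, angles in rad, forces in N, time in s.
With the tool pointing down it reaches from about 0.35 to 0.725 m from the base axis. Payload 6 kg.
Tool frame: the origin (TCP) lies on the centre line of the jaws, within the pads' length; the fingertips stand 22 mm ahead of it and the grasp point (between the pads) lies 3 mm ahead of it; z points along the fingers, y is the direction in which the jaws open and shut (so a half turn about z gives the same grasp; the last joint's range is limited). The gripper opens to 85 mm and grips with 20 to 120 N. Pads are 22 mm wide; open, the fingers measure 114 mm over their backs; the gripper's body (76 mm by 85 mm) begins 54 mm behind the grasp point. The pads swing forward as they close: fully open they stand 13 mm farther back than shut.
Start: joints at [-0.803, 0.04, 0.085, 0, -1.615, -0.334], TCP at [0.252, -0.544, 0.253] pointing down, gripper open.
Joint ranges: [-2.56, 2.56], [-1.29, 2.01], [-1.08, 1.49], [-3.29, 1.98], [-2.81, -0.18], [-2.99, 2.99]. Speed limits (rad/s): [2.57, 2.57, 3.01, 3.14, 3.14, 3.14].

INTERFACE

Orientations are given as a unit quaternion [x, y, z, w].
In Python, from plant import r gives the robot as it stands.
- The arm moves only by the tool arm_command, never from a script. Its argument "rows" is one flat list of numbers, 7 for each row, row after row: the closure, from 0 (fully open) to 1 (shut), then the shift along the tool's x, y, z normalised to -1 to 1, where 1 is 300 mm, then the turn, a rotation vector about the tool's x, y, z normalised to -1 to 1, where 1 is 30 degrees. In form: [gripper, x, y, z, wx, wy, wz, gripper, x, y, z, wx, wy, wz, ...]. A call has 1 to 12 rows; each row is the pose to reach, as a shift and turn from the pose measured when the call began, along the tool's axes at that moment; what a row does not reach only later rows make up. A row lasts 1/8 s, in which the tool goes at most 62.5 mm and 10.7 degrees, less where a joint would pass 70% of its speed; a pose out of reach is approached as far as the arm can. A call with a number of a shift or a turn outside -1 to 1 is refused whole. A call with a gripper value outside its range is refused whole. The fingers move at their own pace and stop on an object; the grip force is fixed at half the most. Time passes only in rows, so rows that repeat a pose let the fingers close. It gives the time, the measured TCP pose, the force and the opening at its end, in the units of the state.
- r.get_obs(): the state, without advancing time (a new reading comes with each control period).
- r.capture(name): name is "side" or "top" or "wrist"; returns a dict with "img" (384x512x3 uint8, red, green, blue), "fx", "fy", "cx", "cy" (pixels), "distortion" ([k1, k2, p1, p2, k3] as OpenCV has them; the pictures are not rectified), "world_from_camera" (4x4, takes a point from camera to world coordinates). Camera axes: x right, y down, z forward; pixel columns grow to the right and rows downward; lengths in m; the calibration is good to about 2 mm. A picture is of the moment at which its call begins. There is no depth.
- r.job_done(): hands the job in, once; it reports no verdict.
The state is a dict: "time_s": time; "joint_pos": joint angles; "dq": joint speeds; "effort": joint torques, N m; "tcp_pos": TCP position; "orientation": TCP orientation; "wrist_force": force on the tool from outside, world axes, zero at the start; "ft_torque": the same for the moment, N m; "finger_gap": finger opening in m.
Only numpy, scipy, OpenCV 4.12 (cv2) and the standard library are available. Lean on these libraries where they do the work, as an engineer would, in place of code of your own. Each camera call takes 0.05 s, during which the arm holds its last target.

## Working session

There is one attempt and no reset: what is moved stays moved. The work goes in short steps, Python scripts to look and compute and a tool call to move; the robot and the scene stay as the last step left them, time stands still between calls to the robot, and variables do not carry over. Pictures are saved under pics/ and viewed, and the job is handed in when it is done.

Besides the shell and the picture viewer there is one more tool, called as a command line: name --argument value ..., lists and objects as JSON in quotes. arm_command: Moves the arm, as the interface text tells. Scaled input: -1 to 1 covers 300 mm each way for a shift and 30 degrees each way for a turn. Its arguments: {"type":"object","properties":{"rows":{"type":"array","items":{"type":"number"}}},"required":["rows"]}

```bash
ls; mkdir -p pics; python3 - <<'E'
from plant import r
import cv2,json,numpy as np
o=r.get_obs()
for k in o: print(k,np.round(o[k],3))
import pickle
d={}
for n in ["side","top","wrist"]:
    c=r.capture(n); d[n]=c
    cv2.imwrite(f"pics/{n}0.png",cv2.cvtColor(c["img"],cv2.COLOR_RGB2BGR))
    print(n,c["fx"],c["fy"],c["cx"],c["cy"],c["distortion"]);print(np.round(c["world_from_camera"],3))
pickle.dump(d,open("c0.pkl","wb"))
E
```

```text
pics
time_s 0.0
joint_pos [-0.803  0.041  0.084 -0.    -1.616 -0.334]
dq [ 0.     0.001 -0.001  0.001 -0.002  0.001]
effort [ 1.000e-03 -3.682e+01  3.474e+01  6.932e+00 -5.000e-03  0.000e+00]
tcp_pos [ 0.252 -0.544  0.252]
orientation [-0.215  0.977  0.001 -0.   ]
wrist_force [-0.244 -0.35  -0.484]
ft_torque [-0.057  0.016  0.003]
finger_gap 0.085
side 429.2561438655522 429.2561438655522 250.44581600268768 201.02887342808225 [-0.1199526  0.         0.         0.         0.       ]
[[ 0.985  0.111 -0.134  0.726]
 [ 0.174 -0.587  0.791 -0.94 ]
 [ 0.009 -0.802 -0.597  0.84 ]
 [ 0.     0.     0.     1.   ]]
top 488.13954009428204 488.13954009428204 249.55025971212362 195.90036966929236 [-0.04889351  0.          0.          0.          0.        ]
[[-0.018 -0.985  0.169  0.386]
 [-1.     0.018 -0.003 -0.089]
 [-0.    -0.169 -0.986  1.253]
 [ 0.     0.     0.     1.   ]]
wrist 290.6742427022566 290.6742427022566 255.42269964284907 186.63593256531982 [0.0086448 0.        0.        0.        0.       ]
[[-0.42   0.865  0.274  0.182]
 [ 0.908  0.4    0.128 -0.575]
 [ 0.001  0.303 -0.953  0.374]
 [ 0.     0.     0.     1.   ]]
```

View pics/side0.png

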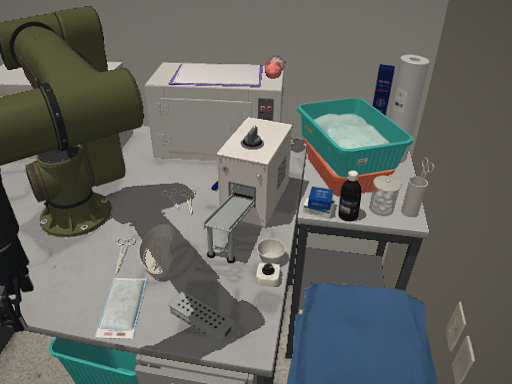

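View pics/top0.png

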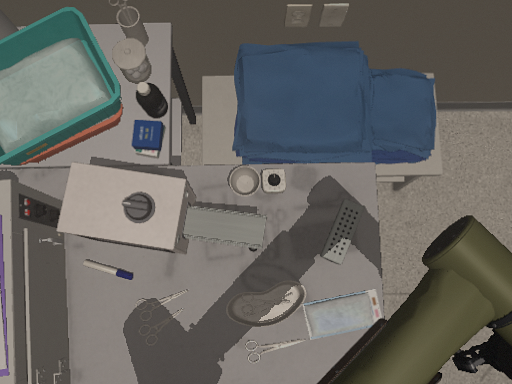

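View pics/wrist0.png

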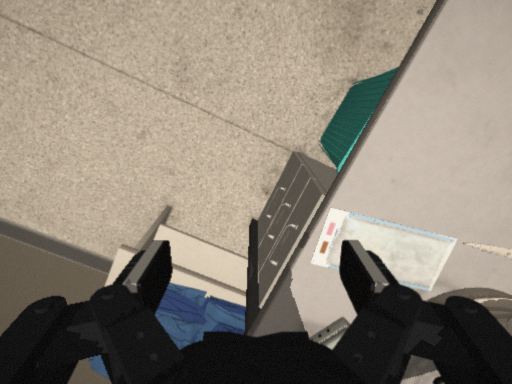

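Top view: cabinet at (125,205), track from (265,228) to (185,222), cassette at (343,230), bowl (244,180), timer (273,180). I'll enlarge these.

```bash
cat > h.py <<'E'
import numpy as np,cv2,pickle
from scipy.spatial.transform import Rotation as R
def crop(img,x0,y0,x1,y1,s,name):
    c=cv2.resize(img[y0:y1,x0:x1],None,fx=s,fy=s,interpolation=cv2.INTER_CUBIC)
    c=cv2.cvtColor(c,cv2.COLOR_RGB2BGR)
    for x in range((x0//10+1)*10,x1,10): 
        cv2.line(c,(int((x-x0+.5)*s),0),(int((x-x0+.5)*s),6 if x%50 else 14),(0,0,255),1)
        if x%20==0: cv2.putText(c,str(x),(int((x-x0)*s)-8,22),0,.35,(0,0,255),1)
    for y in range((y0//10+1)*10,y1,10): 
        cv2.line(c,(0,int((y-y0+.5)*s)),(6,int((y-y0+.5)*s)),(0,0,255),1)
        if y%20==0: cv2.putText(c,str(y),(8,int((y-y0+.5)*s)+4),0,.35,(0,0,255),1)
    cv2.imwrite("pics/"+name,c)
def ray(c,uv):
    K=np.array([[c["fx"],0,c["cx"]],[0,c["fy"],c["cy"]],[0,0,1]])
    p=cv2.undistortPoints(np.array([[uv]],float),K,np.array(c["distortion"]))[0,0]
    T=np.array(c["world_from_camera"]); return T[:3,3],T[:3,:3]@np.array([p[0],p[1],1])
def at_z(c,uv,z):
    o,d=ray(c,uv); return o+d*(z-o[2])/d[2]
def proj(c,P):
    K=np.array([[c["fx"],0,c["cx"]],[0,c["fy"],c["cy"]],[0,0,1]])
    T=np.linalg.inv(np.array(c["world_from_camera"]))
    return cv2.projectPoints(np.array(P,float).reshape(-1,3),cv2.Rodrigues(T[:3,:3])[0],T[:3,3],K,np.array(c["distortion"]))[0][:,0]
E
python3 - <<'E'
from h import *
d=pickle.load(open("c0.pkl","rb"))
crop(d["top"]["img"],50,155,290,265,3.3,"tcrop1.png")
crop(d["top"]["img"],310,180,375,275,6,"tcrop2.png")
crop(d["side"]["img"],190,110,300,350,2.5,"scrop1.png")
E
```

```text
(no output)
```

View pics/tcrop1.png

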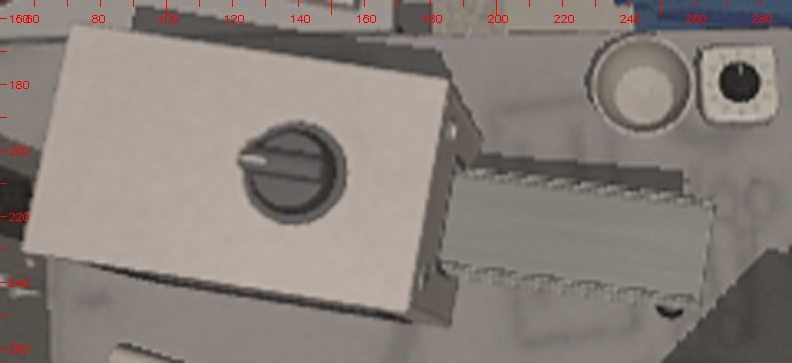

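View pics/tcrop2.png

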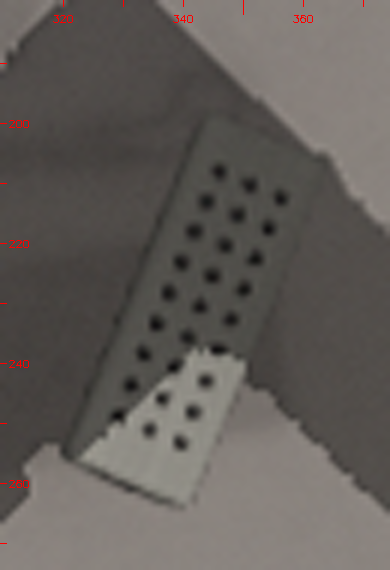

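View pics/scrop1.png

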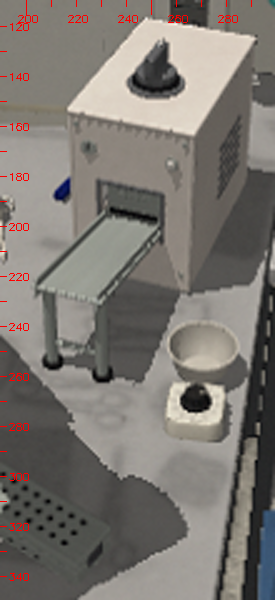

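```bash
python3 - <<'E'
from h import *
d=pickle.load(open("c0.pkl","rb"));c=d["top"]
f=lambda p,s,x0,y0:(p[0]/s+x0-.5,p[1]/s+y0-.5)
print("cassette")
P=[at_z(c,f(p,6,310,180),.036) for p in [(213,112),(322,158),(185,503),(72,457)]]
for p in P: print(p.round(4))
print(np.linalg.norm(P[0]-P[1]),np.linalg.norm(P[1]-P[2]),np.linalg.norm(P[2]-P[3]),np.mean(P,0))
H=[at_z(c,f(p,6,310,180),.036) for p in [(219,172),(281,198),(119,416),(181,443)]]
print("holes",np.mean(H,0)); v=H[2]-H[0]+H[3]-H[1]; print(np.degrees(np.arctan2(v[1],v[0])))
v=P[2]-P[1]+P[3]-P[0]; print(np.degrees(np.arctan2(v[1],v[0])))
print("roof")
P=[at_z(c,f(p,3.3,50,155),.231) for p in [(448,80),(410,318),(22,250),(72,25)]]
for p in P: print(p.round(4))
print([np.linalg.norm(P[i]-P[(i+1)%4]).round(4) for i in range(4)])
for a,b in [(0,3),(1,2)]: v=P[b]-P[a]; print(np.degrees(np.arctan2(v[1],v[0])))
v=P[0]-P[1]; print(np.degrees(np.arctan2(v[1],v[0]))+90)
print("front_top",(P[0]+P[1])/2)
print("deck outer corners z=.127 (88+.2126*185)")
Q=[at_z(c,f(p,3.3,50,155),z) for p,z in [((714,204),.135),((697,304),.135),((455,170),.100),((440,265),.100)]]
for q in Q: print(q.round(4))
v=(Q[2]+Q[3]-Q[0]-Q[1]); print("dir",np.degrees(np.arctan2(v[1],v[0])), (Q[0]+Q[1])/2)
print("knob")
print(at_z(c,f((296,174),3.3,50,155),.24))
for p in [(244,80+78),(325,172)]: print(at_z(c,f(p,3.3,50,155),.277))
for p in [(643,85),(738,83)]: print(at_z(c,f(p,3.3,50,155),.04))
E
```

```text
cassette
[ 0.5853 -0.3345  0.036 ]
[ 0.5648 -0.3797  0.036 ]
[ 0.4219 -0.3148  0.036 ]
[ 0.4417 -0.2688  0.036 ]
0.04953205946994779 0.15693394198137492 0.050081795702028135 [ 0.50341672 -0.32445285  0.036     ]
holes [ 0.50315158 -0.32512334  0.036     ]
155.1931768625528
155.49296337132262
roof
[0.6017 0.0445 0.231 ]
[0.4484 0.068  0.231 ]
[0.4955 0.3181 0.231 ]
[0.6432 0.2922 0.231 ]
[np.float64(0.1551), np.float64(0.2546), np.float64(0.1499), np.float64(0.2511)]
80.4819970377462
79.31851140466767
81.28763950130015
front_top [0.52501432 0.05624708 0.231     ]
deck outer corners z=.127 (88+.2126*185)
[ 0.53   -0.1294  0.135 ]
[ 0.4604 -0.116   0.135 ]
[0.5626 0.0563 0.1   ]
[0.4938 0.0669 0.1   ]
dir 79.8386821639978 [ 0.49518166 -0.12274029  0.135     ]
knob
[0.54041143 0.1401306  0.24      ]
[0.54530743 0.16412574 0.277     ]
[0.53571739 0.11388676 0.277     ]
[ 0.63522529 -0.08046506  0.04      ]
[ 0.63548496 -0.15350221  0.04      ]
```

```bash
cat > ov.py <<'E'
from h import *
def frame(xy,deg):
    t=np.radians(deg);u=np.array([np.cos(t),np.sin(t),0]);v=np.array([-u[1],u[0],0]);return np.array([xy[0],xy[1],0.]),u,v
def pt(F,a,b,z): return F[0]+a*F[1]+b*F[2]+np.array([0,0,z])
def segs(G,Cs):
    S=[]
    h=lambda x:.088-.2126*x
    def L(F,pts): 
        for a,b in zip(pts[:-1],pts[1:]): S.append((pt(F,*a),pt(F,*b)))
    for z in (0,.231): L(G,[(0,-.075,z),(0,.075,z),(.25,.075,z),(.25,-.075,z),(0,-.075,z)])
    for b in(-.075,.075): L(G,[(0,b,0),(0,b,.231)])
    L(G,[(0,-.037,.088),(0,.037,.088),(0,.037,.138),(0,-.037,.138),(0,-.037,.088)])
    L(G,[(-.185,-.036,h(-.185)+.008),(-.185,.036,h(-.185)+.008),(0,.036,h(0)+.008),(0,-.036,h(0)+.008),(-.185,-.036,h(-.185)+.008)])
    L(G,[(.058,-.007,.277),(.112,-.007,.277),(.112,.007,.277),(.058,.007,.277),(.058,-.007,.277)])
    if Cs is not None:
        for z in(0,.036): L(Cs,[(-.08,-.028,z),(.08,-.028,z),(.08,.028,z),(-.08,.028,z),(-.08,-.028,z)])
    return S
def overlay(c,S,box,s,name):
    x0,y0,x1,y1=box
    im=cv2.cvtColor(cv2.resize(c["img"][y0:y1,x0:x1],None,fx=s,fy=s,interpolation=cv2.INTER_CUBIC),cv2.COLOR_RGB2BGR)
    for a,b in S:
        p=(proj(c,[a,b])-[x0-.5,y0-.5])*s
        if np.abs(p).max()<5000: cv2.line(im,tuple(map(int,p[0])),tuple(map(int,p[1])),(0,255,0),1,cv2.LINE_AA)
    cv2.imwrite("pics/"+name,im)
E
python3 - <<'E'
from ov import *
d=pickle.load(open("c0.pkl","rb"))
G=frame((.525,.056),80.2);C=frame((.5033,-.325),155.3)
S=segs(G,C)
overlay(d["top"],S,(50,155,380,270),2.4,"ot.png")
overlay(d["side"],S,(150,110,310,350),2.5,"os.png")
E
```

```text
(no output)
```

View pics/ot.png

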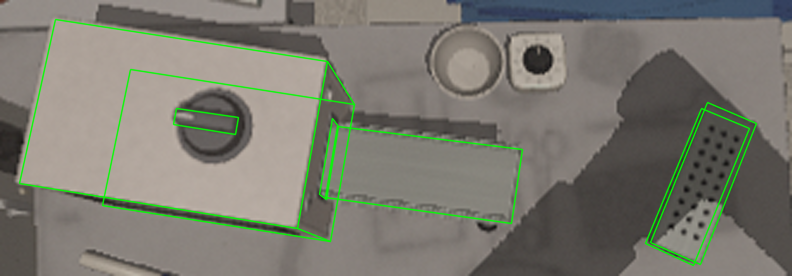

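View pics/os.png

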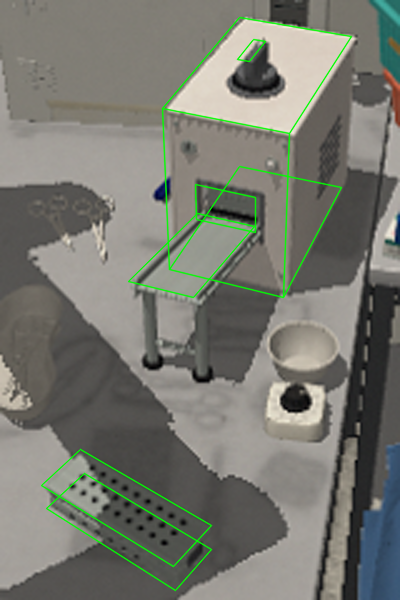

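```bash
cat > go.py <<'E'
from h import *
from plant import r
def down(yaw_y,tilt=0):
    """tool y heading yaw_y deg; tilt: lean (deg) of tool z toward -x tool (forward)"""
    t=np.radians(yaw_y);y=np.array([np.cos(t),np.sin(t),0]);z=np.array([0,0,-1.]);x=np.cross(y,z)
    return R.from_matrix(np.c_[x,y,z])*R.from_euler('y',-tilt,degrees=True)
def cmd(p,Rt):
    o=r.get_obs();R0=R.from_quat(o["orientation"])
    s=R0.inv().apply(np.array(p)-o["tcp_pos"]);w=(R0.inv()*Rt).as_rotvec(degrees=True)
    print("t",round(float(o["time_s"]),2),"tcp",np.round(o["tcp_pos"],4),"gap",round(float(o["finger_gap"]),4),"F",np.round(o["wrist_force"],1),"q",np.round(o["joint_pos"],2))
    print("shift/300",np.round(s/.3,4),"turn/30",np.round(w/30,4))
E
python3 - <<'E'
from go import *
cmd((.5033,-.325,.18),down(65.3))
E
```

```text
t 0.15 tcp [ 0.2521 -0.5442  0.2525] gap 0.0852 F [-0.9 -0.6  0.5] q [-0.8   0.04  0.08 -0.   -1.62 -0.33]
shift/300 [-1.0668  0.3107  0.242 ] turn/30 [ 2.3000e-03 -1.4000e-03  1.6519e+00]
```

arm_command --rows '[0,-0.2,0.06,0.04,0,0,0.25,0,-0.4,0.12,0.08,0,0,0.5,0,-0.6,0.18,0.12,0,0,0.75,0,-0.8,0.24,0.18,0,0,1,0,-0.95,0.31,0.2,0,0,1,0,-0.95,0.31,0.2,0,0,1]'

```text
time_s: 0.9
tcp_pos: [0.4733, -0.3369, 0.1909]
orientation: [0.043, 0.999, 0.001, -0.001]
wrist_force: [0.1, -0.7, 0.1]
finger_gap: 0.0853
```

```bash
python3 - <<'E'
from go import *
cmd((.5033,-.325,.18),down(65.3))
E
```

```text
t 0.9 tcp [ 0.4733 -0.3369  0.1909] gap 0.0853 F [ 0.1 -0.7  0.1] q [-0.27 -0.01 -0.07 -0.   -1.51 -1.38]
shift/300 [-0.0964  0.048   0.0362] turn/30 [ 0.0037 -0.0065  0.6609]
```

arm_command --rows '[0,-0.05,0.024,0.018,0,0,0.33,0,-0.096,0.048,0.036,0,-0.006,0.66,0,-0.096,0.048,0.036,0,-0.006,0.66,0,-0.096,0.048,0.036,0,-0.006,0.66]'

```text
time_s: 1.4
tcp_pos: [0.5027, -0.3256, 0.1803]
orientation: [0.212, 0.977, 0.001, -0.0]
wrist_force: [-0.3, 0.2, 0.3]
finger_gap: 0.0854
```

```bash
python3 - <<'E'
from go import *
from ov import *
cmd((.5033,-.325,.1),down(65.3))
c=r.capture("wrist")
pickle.dump(c,open("c1.pkl","wb"))
overlay(c,segs(frame((.525,.056),80.2),frame((.5033,-.325),155.3)),(0,0,512,384),1.5,"w1.png")
E
```

```text
t 1.4 tcp [ 0.5027 -0.3256  0.1803] gap 0.0854 F [-0.3  0.2  0.3] q [-0.24  0.04 -0.05 -0.   -1.48 -1.76]
shift/300 [-0.0012  0.0022  0.2678] turn/30 [ 0.003  -0.001   0.0056]
```

View pics/w1.png

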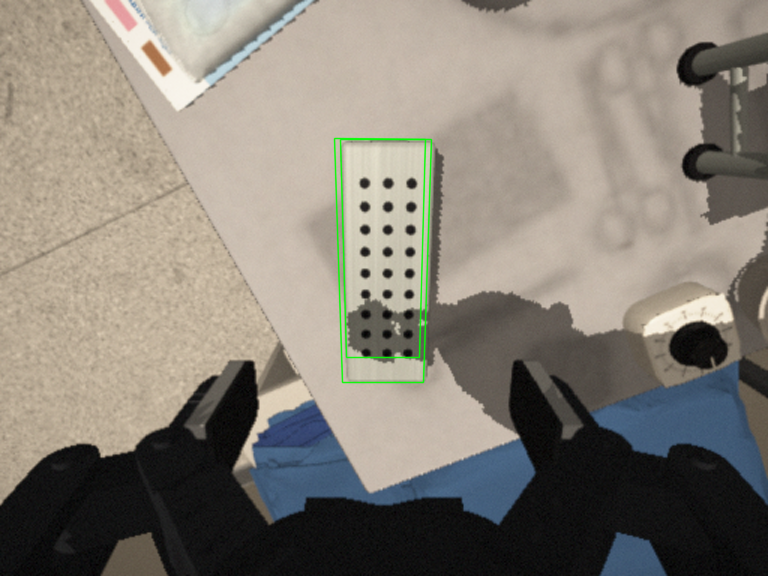

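arm_command --rows '[0,0,0,0.12,0,0,0,0,-0.001,0.002,0.25,0,0,0,0,-0.001,0.002,0.37,0,0,0,0,-0.001,0.002,0.45,0,0,0,0,-0.001,0.002,0.491,0,0,0,0,-0.001,0.002,0.491,0,0,0,0,-0.001,0.002,0.491,0,0,0]'

```text
time_s: 2.33
tcp_pos: [0.504, -0.3254, 0.0348]
orientation: [0.213, 0.977, 0.001, 0.001]
wrist_force: [-0.1, -0.8, 0.1]
finger_gap: 0.0854
```

```bash
python3 - <<'E'
from go import *
cmd((.5033,-.325,.033),down(65.3))
c=r.capture("side");crop(c["img"],150,250,290,350,5,"s2.png")
E
```

```text
t 2.33 tcp [ 0.504  -0.3254  0.0348] gap 0.0854 F [-0.1 -0.8  0.1] q [-0.24  0.12 -0.23 -0.   -1.21 -1.76]
shift/300 [0.0027 0.0003 0.006 ] turn/30 [0.003  0.0041 0.005 ]
```

View pics/s2.png

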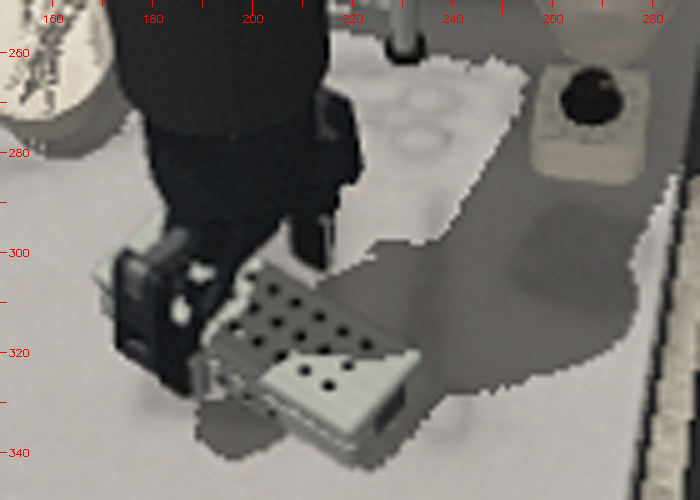

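arm_command --rows '[0.3,0,0,0.006,0,0,0,1,0,0,0.006,0,0,0,1,0,0,0.006,0,0,0,1,0,0,0.006,0,0,0,1,0,0,0.006,0,0,0,1,0,0,0.006,0,0,0]'

```text
time_s: 3.12
tcp_pos: [0.5048, -0.3253, 0.0342]
orientation: [0.212, 0.977, 0.001, 0.002]
wrist_force: [-0.3, 2.8, 5.5]
finger_gap: 0.0551
```

```bash
python3 - <<'E'
from go import *
cmd((.5033,-.325,.2),down(65.3))
c=r.capture("side");crop(c["img"],150,250,290,350,5,"s3.png")
c=r.capture("wrist");crop(c["img"],0,0,512,384,1.5,"w3.png")
E
```

```text
t 3.12 tcp [ 0.5048 -0.3253  0.0342] gap 0.0551 F [-0.3  2.8  5.5] q [-0.24  0.12 -0.23 -0.   -1.21 -1.76]
shift/300 [ 0.0028 -0.     -0.5527] turn/30 [0.0039 0.008  0.0057]
```

View pics/s3.png

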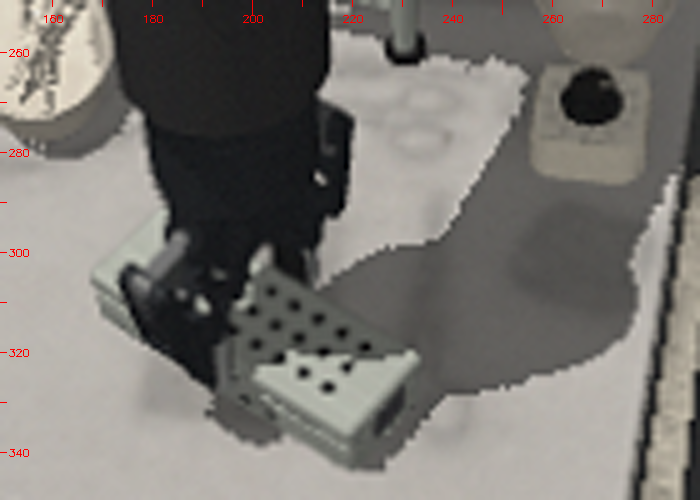

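View pics/w3.png

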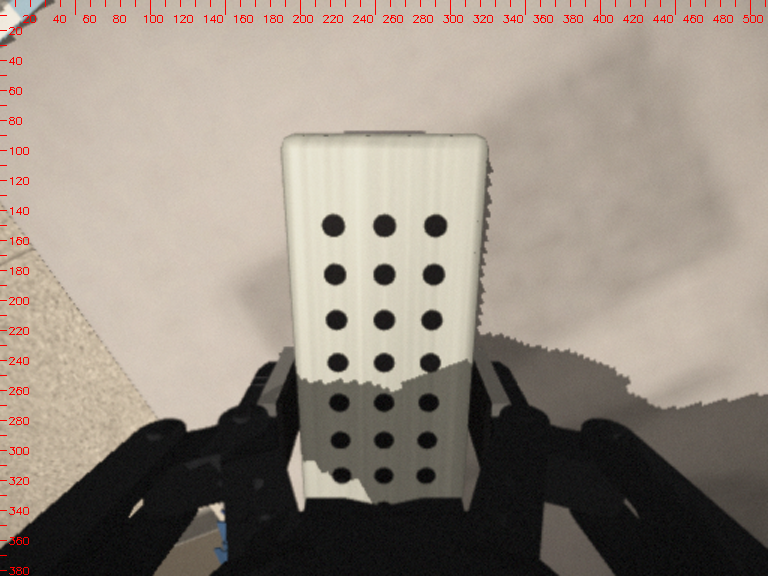

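```bash
python3 - <<'E'
from go import *
c=r.capture("wrist");o=r.get_obs();R0=R.from_quat(o["orientation"])
for p in [(387/1.5-.5,134/1.5-.5),(384/1.5-.5,226/1.5-.5),(384/1.5-.5,474/1.5-.5)]:
    print(R0.inv().apply(at_z(c,p,.036)-o["tcp_pos"]).round(4))
print(R0.as_matrix().round(3))
E
```

```text
[ 0.0799  0.0022 -0.0021]
[ 0.0558  0.0015 -0.002 ]
[-0.0284  0.0014 -0.0017]
[[-0.91   0.415  0.005]
 [ 0.415  0.91   0.   ]
 [-0.004  0.002 -1.   ]]
```

arm_command --rows '[1,0,0,-0.05,0,0,0,1,0,0,-0.2,0,0,0,1,0,0,-0.4,0,0,0,1,0,0,-0.6,0,0,-0.3,1,0,0,-0.6,0,0,-0.6,1,0,0,-0.6,0,0,-0.98,1,0,0,-0.6,0,0,-0.98,1,0,0,-0.6,0,0,-0.98]'

```text
time_s: 4.28
tcp_pos: [0.5037, -0.3253, 0.2136]
orientation: [-0.041, 0.999, 0.0, 0.002]
wrist_force: [0.2, -0.7, -4.9]
finger_gap: 0.0546
```

```bash
python3 - <<'E'
from go import *
cmd((.4995,-.092,.225),down(170.2))
E
```

```text
t 4.28 tcp [ 0.5037 -0.3253  0.2136] gap 0.0546 F [ 0.2 -0.7 -4.9] q [-0.24  0.04  0.01 -0.   -1.54 -1.25]
shift/300 [-0.0496  0.7762 -0.0376] turn/30 [-0.0038  0.006  -2.5176]
```

arm_command --rows '[1,0,0.1,-0.01,0,0,-0.25,1,0,0.2,-0.03,0,0,-0.5,1,0,0.3,-0.04,0,0,-0.75,1,0,0.4,-0.04,0,0,-1,1,0,0.4,-0.04,0,0,-1]'

```text
time_s: 4.9
tcp_pos: [0.4938, -0.2042, 0.2259]
orientation: [-0.298, 0.954, -0.0, 0.002]
wrist_force: [-1.1, -0.2, -4.8]
finger_gap: 0.0555
```

```bash
python3 - <<'E'
from go import *
cmd((.4995,-.092,.225),down(170.2))
E
```

```text
t 4.9 tcp [ 0.4938 -0.2042  0.2259] gap 0.0555 F [-1.1 -0.2 -4.8] q [-0.02 -0.14 -0.14 -0.   -1.57 -0.95]
shift/300 [-0.2284  0.2966  0.0035] turn/30 [-0.0055  0.0058 -1.5165]
```

arm_command --rows '[1,-0.05,0.08,0,0,0,-0.25,1,-0.1,0.15,0,0,0,-0.5,1,-0.15,0.2,0,0,0,-0.75,1,-0.2,0.26,0,0,0,-1,1,-0.2,0.26,0,0,0,-1]'

```text
time_s: 5.52
tcp_pos: [0.4988, -0.1053, 0.2258]
orientation: [-0.535, 0.845, -0.001, 0.002]
wrist_force: [-0.0, 0.5, -4.2]
finger_gap: 0.0547
```

```bash
python3 - <<'E'
from go import *
cmd((.4995,-.092,.225),down(170.2,-12))
E
```

```text
t 5.53 tcp [ 0.4988 -0.1053  0.2258] gap 0.0547 F [-0.   0.5 -4.2] q [ 0.19 -0.21 -0.2  -0.   -1.58 -0.63]
shift/300 [-0.041   0.017   0.0029] turn/30 [ 0.0484  0.4015 -0.5171]
```

arm_command --rows '[1,-0.02,0.01,0,0.024,0.2,-0.26,1,-0.041,0.017,0.003,0.048,0.4,-0.517,1,-0.041,0.017,0.003,0.048,0.4,-0.517,1,-0.041,0.017,0.003,0.048,0.4,-0.517]'

```text
time_s: 6.02
tcp_pos: [0.4996, -0.0924, 0.2251]
orientation: [-0.639, 0.762, -0.067, -0.079]
wrist_force: [-0.2, 0.9, -5.4]
finger_gap: 0.0545
```

```bash
python3 - <<'E'
from go import *
from ov import *
cmd((.4995,-.092,.225),down(170.2,-12))
G=frame((.525,.056),80.2);S=segs(G,None)
for n,b,s in [("wrist",(0,0,512,384),1.5),("side",(170,110,310,290),3.3),("top",(50,155,290,265),3.3)]:
    c=r.capture(n);pickle.dump(c,open(f"c4{n}.pkl","wb"));overlay(c,S,b,s,f"h_{n}.png")
E
```

```text
t 6.03 tcp [ 0.4996 -0.0924  0.2251] gap 0.0545 F [-0.2  0.9 -5.4] q [ 0.34 -0.2  -0.27  0.18 -1.6  -0.51]
shift/300 [-0.0014  0.0005 -0.0001] turn/30 [ 0.0005  0.0041 -0.0072]
```

View pics/h_wrist.png

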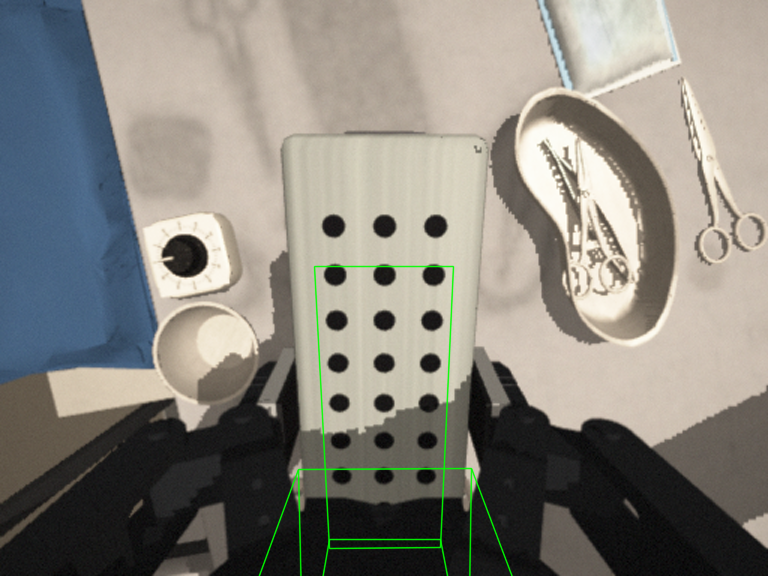

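View pics/h_side.png

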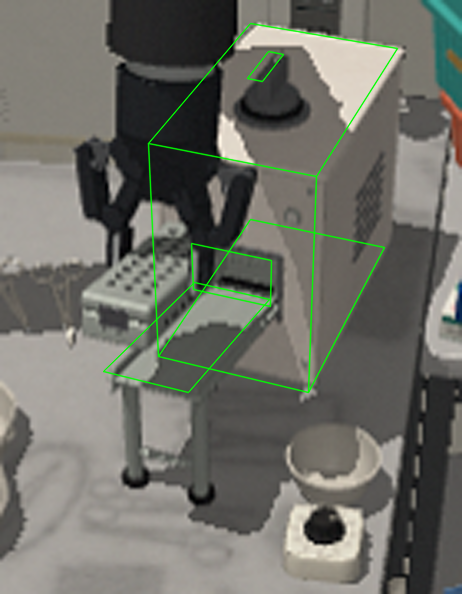

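View pics/h_top.png

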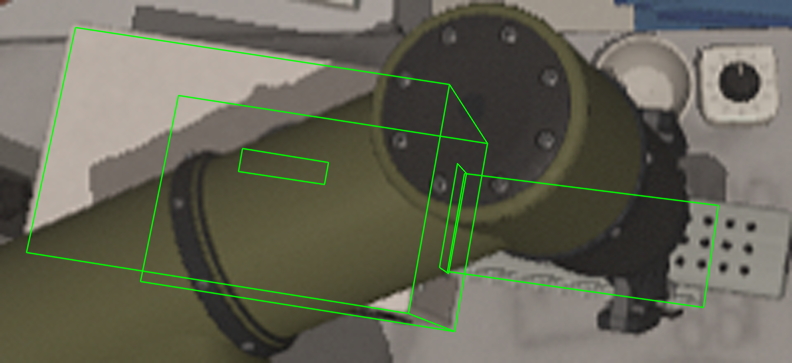

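```bash
python3 - <<'E'
from h import *
d=pickle.load(open("c0.pkl","rb"))
crop(d["side"]["img"],200,170,280,235,9,"s5.png")
crop(d["top"]["img"],170,195,275,255,7,"t5.png")
E
```

```text
(no output)
```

View pics/s5.png

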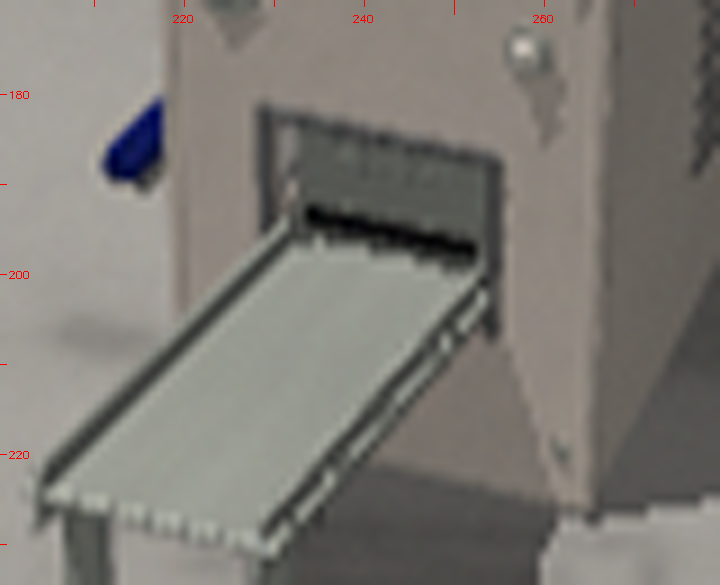

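View pics/t5.png

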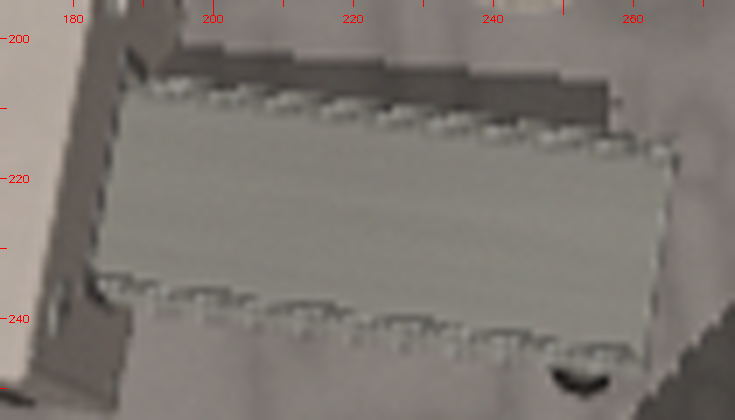

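```bash
python3 - <<'E'
from h import *
d=pickle.load(open("c0.pkl","rb"))
crop(d["side"]["img"],210,115,300,180,8,"s6.png")
E
```

```text
(no output)
```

View pics/s6.png

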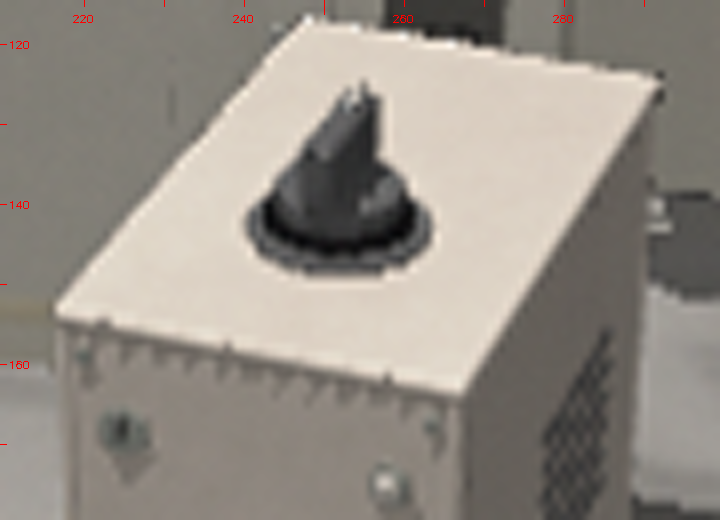

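```bash
python3 - <<'E'
from ov import *
from scipy.optimize import least_squares
d=pickle.load(open("c0.pkl","rb"));s=d["side"];t=d["top"]
f=lambda p,k,x0,y0:np.array([p[0]/k+x0-.5,p[1]/k+y0-.5])
hz=.135
# (local a,b,z, pixel) ; b>0 is left of feed = -x side
S=[((0,.075,.231),f((58,310),8,210,115),'rFL'),((0,-.075,.231),f((463,395),8,210,115),'rFR'),
((.25,.075,.231),f((308,18),8,210,115),'rBL'),((.25,-.075,.231),f((655,78),8,210,115),'rBR'),
((0,-.075,0),f((590,513),9,200,170),'bFR'),((0,.037,.138),f((262,105),9,200,170),'gTL'),((0,-.037,.138),f((500,157),9,200,170),'gTR'),
((-.185,.036,hz),f((42,470),9,200,170),'dL'),((-.185,-.036,hz),f((265,533),9,200,170),'dR')]
T=[((0,-.075,.231),f((448,80),3.3,50,155),'rFR'),((0,.075,.231),f((410,318),3.3,50,155),'rFL'),((.25,.075,.231),f((22,250),3.3,50,155),'rBL'),((.25,-.075,.231),f((72,25),3.3,50,155),'rBR'),
((-.185,-.036,hz),f((675,150),7,170,195),'dR'),((-.185,.036,hz),f((645,355),7,170,195),'dL')]
def res(p,full=False):
    F=frame(p[:2],p[2]);out=[]
    for L,c,o in((S,s,p[3:5]),(T,t,p[5:7])):
        q=proj(c,[pt(F,*l[0]) for l in L])+o-np.array([l[1] for l in L]); 
        out.append(q)
    if full:
        for L,q in zip((S,T),out):
            for l,x in zip(L,q): print(l[2],x.round(1))
    return np.r_[np.concatenate(out).ravel(),np.array(p[3:7])*.7]
r=least_squares(res,[.525,.056,80.2,0,0,0,0],x_scale=[.01,.01,1,1,1,1,1],loss='soft_l1');print(r.x.round(4));res(r.x,True)
for L,c,n in((T,t,'top only'),(S,s,'side only')):
    g=lambda p:(proj(c,[pt(frame(p[:2],p[2]),*l[0]) for l in L])-np.array([l[1] for l in L])).ravel()
    print(n,least_squares(g,[.525,.056,80.2],x_scale=[.01,.01,1],loss='soft_l1').x.round(4))
E
```

```text
[5.28300e-01 5.85000e-02 8.03943e+01 8.75900e-01 5.20000e-03 2.24500e-01
 4.01400e-01]
rFL [-0.2 -0.4]
rFR [ 0.2 -1.3]
rBL [-0.8 -0.3]
rBR [ 0.4 -0.4]
bFR [0.1 1.4]
gTL [1.2 1.7]
gTR [-1.2  1. ]
dL [-0.7  0.1]
dR [ 0.4 -0.7]
rFR [-0.4  0.2]
rFL [-1.2 -2.4]
rBL [0.6 0.2]
rBR [0.1 0.1]
dR [ 0.4 -0.5]
dL [0.1 1.1]
top only [5.27200e-01 5.79000e-02 8.04018e+01]
side only [5.30800e-01 5.92000e-02 8.02604e+01]
```

```bash
python3 - <<'E'
from go import *
cmd((.5139,-.0248,.183),down(170.4,-12))
E
```

```text
t 6.17 tcp [ 0.4996 -0.0928  0.2255] gap 0.0547 F [ 0.3 -0.  -5.7] q [ 0.33 -0.2  -0.27  0.18 -1.6  -0.51]
shift/300 [-0.2556 -0.0077  0.0909] turn/30 [ 0.0007  0.0038 -0.0126]
```

arm_command --rows '[1,-0.07,-0.002,0.01,0,0.004,-0.013,1,-0.14,-0.004,0.04,0,0.004,-0.013,1,-0.21,-0.006,0.07,0,0.004,-0.013,1,-0.256,-0.008,0.09,0,0.004,-0.013,1,-0.256,-0.008,0.09,0,0.004,-0.013,1,-0.256,-0.008,0.09,0,0.004,-0.013]'

```text
time_s: 6.92
tcp_pos: [0.5142, -0.0247, 0.1836]
orientation: [-0.642, 0.76, -0.068, -0.08]
wrist_force: [0.2, 0.1, -4.2]
finger_gap: 0.0551
```

```bash
python3 - <<'E'
from go import *
from ov import *
cmd((.5125,-.033,.1437),down(170.4,-12))
c=r.capture("side");crop(c["img"],190,140,290,245,6,"s7.png")
E
```

```text
t 6.92 tcp [ 0.5142 -0.0247  0.1836] gap 0.0551 F [ 0.2  0.1 -4.2] q [ 0.46 -0.15 -0.3   0.17 -1.55 -0.64]
shift/300 [1.000e-04 9.000e-04 1.359e-01] turn/30 [-0.0001 -0.0006  0.0006]
```

View pics/s7.png

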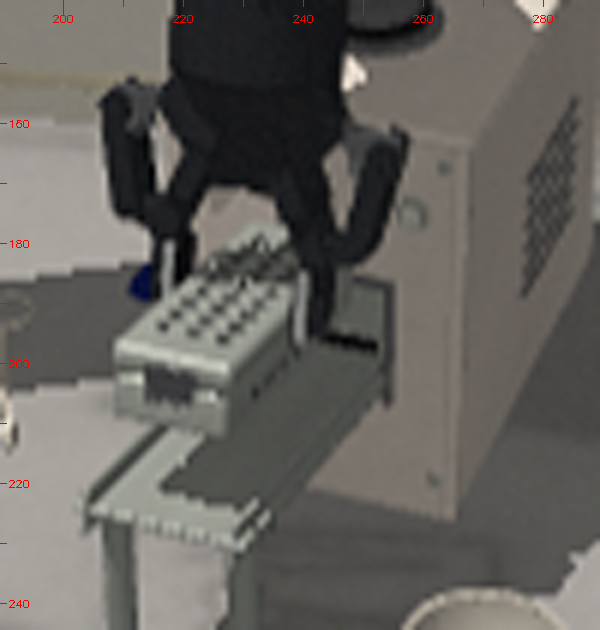

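arm_command --rows '[1,0,0.001,0.04,0,0,0,1,0,0.001,0.08,0,0,0,1,0,0.001,0.11,0,0,0,1,0,0.001,0.126,0,0,0,1,0,0.001,0.13,0,0,0,1,0,0.001,0.13,0,0,0]'

```text
time_s: 7.72
tcp_pos: [0.5128, -0.0327, 0.1459]
orientation: [-0.642, 0.76, -0.068, -0.08]
wrist_force: [1.3, -0.4, -5.5]
finger_gap: 0.0546
```

```bash
python3 - <<'E'
from go import *
from ov import *
cmd((.5125,-.033,.1437),down(170.4,-12))
c=r.capture("side");crop(c["img"],190,140,290,245,6,"s8.png")
c=r.capture("wrist");crop(c["img"],0,0,512,384,1.5,"w8.png")
E
```

```text
t 7.72 tcp [ 0.5128 -0.0327  0.1459] gap 0.0546 F [ 1.3 -0.4 -5.5] q [ 0.44 -0.15 -0.36  0.17 -1.48 -0.64]
shift/300 [-0.0005  0.0007  0.0074] turn/30 [-0.0016  0.0002 -0.0003]
```

View pics/s8.png

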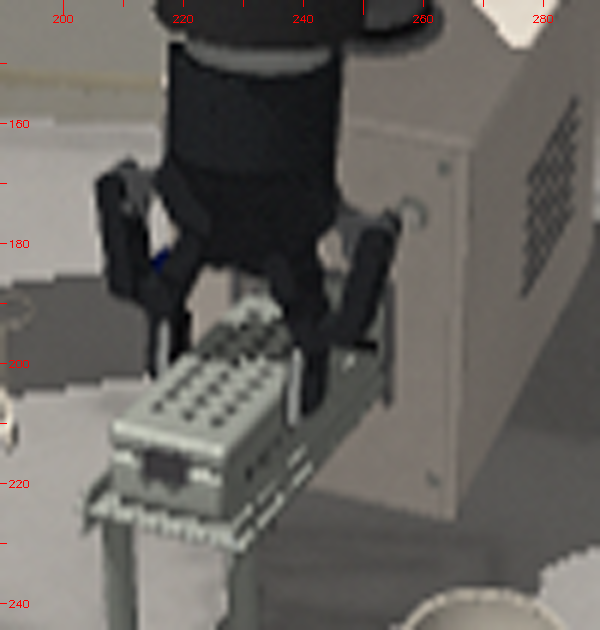

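View pics/w8.png

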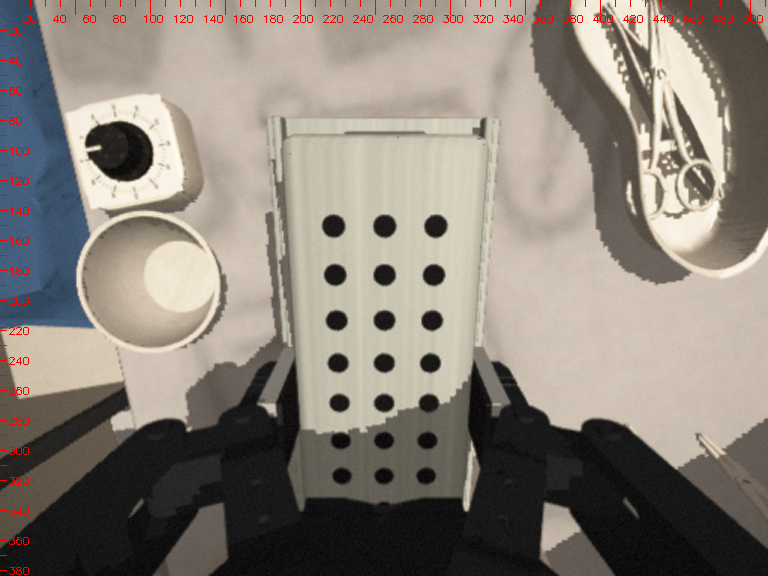

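arm_command --rows '[1,0,0,0.008,0,0,0,1,0,0,0.012,0,0,0,1,0,0,0.012,0,0,0]'

```text
time_s: 8.2
tcp_pos: [0.5128, -0.0333, 0.1431]
orientation: [-0.642, 0.76, -0.068, -0.079]
wrist_force: [-1.0, 1.5, -1.2]
finger_gap: 0.0548
```

arm_command --rows '[1,0,0,0.002,0,0,0,0,0,0,0,0,0,0,0,0,0,0,0,0,0,0,0,0,0,0,0,0,0,0,0,-0.05,0,0,0,0,0,0,-0.12,0,0,0,0,0,0,-0.22,0,0,0,0,0,0,-0.32,0,0,0,0,0,0,-0.32,0,0,0]'

```text
time_s: 9.32
tcp_pos: [0.5172, -0.0131, 0.2409]
orientation: [-0.642, 0.76, -0.069, -0.076]
wrist_force: [0.5, 0.5, -0.8]
finger_gap: 0.0854
```

```bash
python3 - <<'E'
from go import *
from ov import *
u=np.array([.1668,.986,0])
cmd(np.array([.528,.0583,.0])-u*.26+[0,0,.24],down(170.4,45))
c=r.capture("side");crop(c["img"],190,140,290,245,6,"s9.png")
c=r.capture("wrist");crop(c["img"],0,0,512,384,1.5,"w9.png")
E
```

```text
t 9.32 tcp [ 0.5172 -0.0131  0.2409] gap 0.0854 F [ 0.5  0.5 -0.8] q [ 0.48 -0.15 -0.19  0.17 -1.65 -0.64]
shift/300 [0.6121 0.0046 0.1313] turn/30 [-0.0129 -1.8946  0.0054]
```

View pics/s9.png

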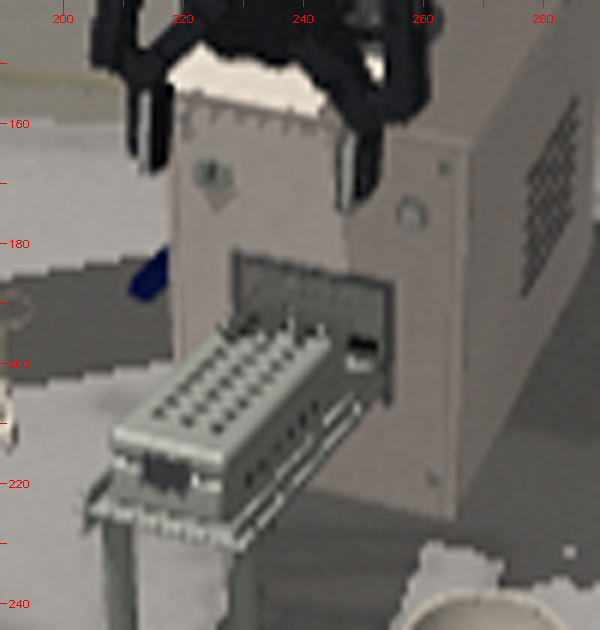

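View pics/w9.png

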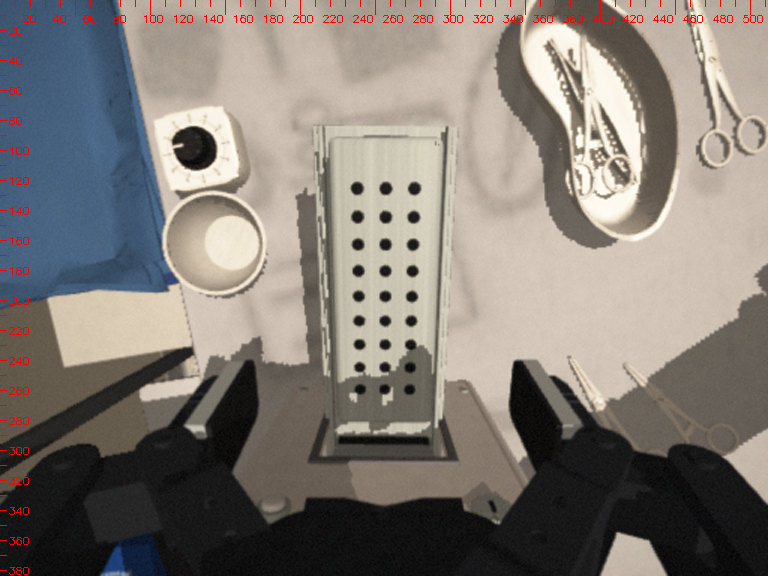

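arm_command --rows '[1,0.1,0,-0.02,0,-0.2,0,1,0.2,0,-0.04,0,-0.4,0,1,0.3,0,0,0,-0.6,0,1,0.4,0,0.03,0,-0.8,0,1,0.5,0,0.06,0,-1,0,1,0.5,0,0.06,0,-1,0]'

```text
time_s: 10.18
tcp_pos: [0.4899, -0.1652, 0.2496]
orientation: [-0.635, 0.756, 0.101, 0.121]
wrist_force: [-0.6, 0.1, 0.2]
finger_gap: 0.0
```

```bash
python3 - <<'E'
from go import *
u=np.array([.1668,.986,0])
cmd(np.array([.528,.0583,.0])-u*.26+[0,0,.24],down(170.4,45))
E
```

```text
t 10.18 tcp [ 0.4899 -0.1652  0.2496] gap 0.0 F [-0.6  0.1  0.2] q [-0.16 -0.12  0.01 -0.32 -1.68 -0.05]
shift/300 [ 0.1152 -0.0017 -0.004 ] turn/30 [-0.0059 -0.8957 -0.0109]
```

arm_command --rows '[1,0.04,0,0,0,-0.25,0,1,0.08,0,0,0,-0.5,0,1,0.115,-0.002,-0.004,-0.003,-0.75,-0.005,1,0.115,-0.002,-0.004,-0.006,-0.895,-0.01,1,0.115,-0.002,-0.004,-0.006,-0.895,-0.01]'

```text
time_s: 10.8
tcp_pos: [0.4844, -0.1983, 0.238]
orientation: [-0.595, 0.707, 0.248, 0.291]
wrist_force: [-0.3, -0.6, -0.2]
finger_gap: 0.0
```

```bash
python3 - <<'E'
from go import *
u=np.array([.1668,.986,0]);k=np.array([0,0,1])
cmd(np.array([.528,.0583,.0])-u*.222+k*.160,down(170.4,45))
c=r.capture("side");crop(c["img"],140,120,290,265,4,"s10.png")
E
```

```text
t 10.8 tcp [ 0.4844 -0.1983  0.238 ] gap 0.0 F [-0.3 -0.6 -0.2] q [-0.53  0.1   0.19 -0.77 -1.89  0.19]
shift/300 [ 0.0938 -0.0016  0.2742] turn/30 [ 0.0035  0.0007 -0.0082]
```

View pics/s10.png

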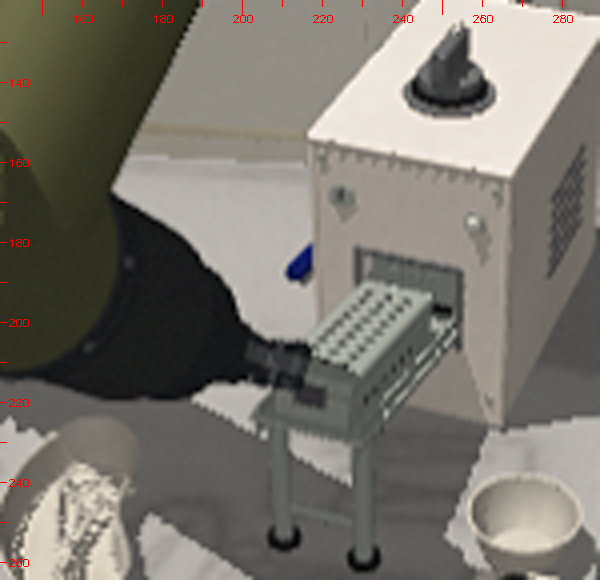

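arm_command --rows '[1,0.06,0,0.06,0,0,0,1,0.08,0,0.12,0,0,0,1,0.094,-0.002,0.2,0.003,0,-0.008,1,0.094,-0.002,0.274,0.003,0,-0.008,1,0.094,-0.002,0.274,0.003,0,-0.008,1,0.094,-0.002,0.274,0.003,0,-0.008]'

```text
time_s: 11.6
tcp_pos: [0.4916, -0.1604, 0.1619]
orientation: [-0.598, 0.705, 0.245, 0.292]
wrist_force: [0.8, -0.9, -0.4]
finger_gap: 0.0002
```

```bash
python3 - <<'E'
from go import *
u=np.array([.1668,.986,0]);k=np.array([0,0,1])
cmd(np.array([.528,.0583,.0])-u*.2033+k*.158,down(170.4,45))
c=r.capture("side");crop(c["img"],170,160,270,250,6,"s11.png")
E
```

```text
t 11.6 tcp [ 0.4916 -0.1604  0.1619] gap 0.0002 F [ 0.8 -0.9 -0.4] q [-0.46  0.08  0.04 -0.75 -1.74  0.25]
shift/300 [-0.0343  0.0019  0.0524] turn/30 [-0.0008 -0.0057  0.0069]
```

View pics/s11.png

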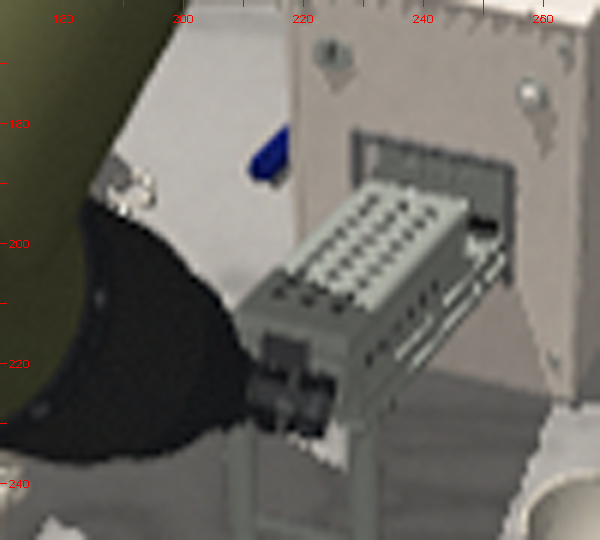

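```bash
python3 - <<'E'
from go import *
u=np.array([.1668,.986,0]);k=np.array([0,0,1])
for c in(-.18,-.07,-.05,-.01,.005):
    print(c);cmd(np.array([.528,.0583,.0])+u*(c-.0233)+k*(.1198-.2126*c),down(170.4,45))
E
```

```text
-0.18
t 11.65 tcp [ 0.4917 -0.1607  0.162 ] gap -0.0003 F [ 0.3 -1.4 -0.1] q [-0.46  0.08  0.04 -0.75 -1.74  0.25]
shift/300 [-0.0349  0.0024  0.0531] turn/30 [-0.002  -0.0055  0.0066]
-0.07
t 11.65 tcp [ 0.4917 -0.1607  0.162 ] gap -0.0003 F [ 0.3 -1.4 -0.1] q [-0.46  0.08  0.04 -0.75 -1.74  0.25]
shift/300 [-0.24    0.002   0.3669] turn/30 [-0.002  -0.0055  0.0066]
-0.05
t 11.65 tcp [ 0.4917 -0.1607  0.162 ] gap -0.0003 F [ 0.3 -1.4 -0.1] q [-0.46  0.08  0.04 -0.75 -1.74  0.25]
shift/300 [-0.2773  0.0019  0.424 ] turn/30 [-0.002  -0.0055  0.0066]
-0.01
t 11.65 tcp [ 0.4917 -0.1607  0.162 ] gap -0.0003 F [ 0.3 -1.4 -0.1] q [-0.46  0.08  0.04 -0.75 -1.74  0.25]
shift/300 [-0.3519  0.0018  0.5381] turn/30 [-0.002  -0.0055  0.0066]
0.005
t 11.65 tcp [ 0.4917 -0.1607  0.162 ] gap -0.0003 F [ 0.3 -1.4 -0.1] q [-0.46  0.08  0.04 -0.75 -1.74  0.25]
shift/300 [-0.3798  0.0017  0.5809] turn/30 [-0.002  -0.0055  0.0066]
```

arm_command --rows '[1,-0.02,0.002,0.03,-0.002,-0.005,0.006,1,-0.035,0.002,0.053,-0.002,-0.005,0.006,1,-0.055,0.002,0.083,-0.002,-0.005,0.006,1,-0.075,0.002,0.114,-0.002,-0.005,0.006,1,-0.095,0.002,0.145,-0.002,-0.005,0.006,1,-0.115,0.002,0.176,-0.002,-0.005,0.006,1,-0.135,0.002,0.206,-0.002,-0.005,0.006,1,-0.155,0.002,0.237,-0.002,-0.005,0.006,1,-0.175,0.002,0.268,-0.002,-0.005,0.006]'

```text
time_s: 12.78
tcp_pos: [0.5068, -0.0679, 0.1422]
orientation: [-0.597, 0.706, 0.246, 0.292]
wrist_force: [-0.7, -3.5, 2.2]
finger_gap: -0.0003
```

```bash
python3 - <<'E'
from go import *
c=r.capture("side");crop(c["img"],170,140,290,250,6,"s12.png")
u=np.array([.1668,.986,0]);k=np.array([0,0,1])
for c in(-.07,-.05,-.01,.005):
    print(c);cmd(np.array([.528,.0583,.0])+u*(c-.0233)+k*(.1198-.2126*c),down(170.4,45))
E
```

```text
-0.07
t 12.82 tcp [ 0.5069 -0.0663  0.1419] gap 0.0002 F [-0.7 -0.3  0.6] q [-0.3  -0.01 -0.09 -0.78 -1.61  0.15]
shift/300 [-0.0608 -0.0001  0.0949] turn/30 [0.0002 0.0012 0.0016]
-0.05
t 12.82 tcp [ 0.5069 -0.0663  0.1419] gap 0.0002 F [-0.7 -0.3  0.6] q [-0.3  -0.01 -0.09 -0.78 -1.61  0.15]
shift/300 [-0.0979 -0.0002  0.1521] turn/30 [0.0002 0.0012 0.0016]
-0.01
t 12.82 tcp [ 0.5069 -0.0663  0.1419] gap 0.0002 F [-0.7 -0.3  0.6] q [-0.3  -0.01 -0.09 -0.78 -1.61  0.15]
shift/300 [-0.172  -0.0003  0.2665] turn/30 [0.0002 0.0012 0.0016]
0.005
t 12.82 tcp [ 0.5069 -0.0663  0.1419] gap 0.0002 F [-0.7 -0.3  0.6] q [-0.3  -0.01 -0.09 -0.78 -1.61  0.15]
shift/300 [-1.999e-01 -3.000e-04  3.094e-01] turn/30 [0.0002 0.0012 0.0016]
```

View pics/s12.png

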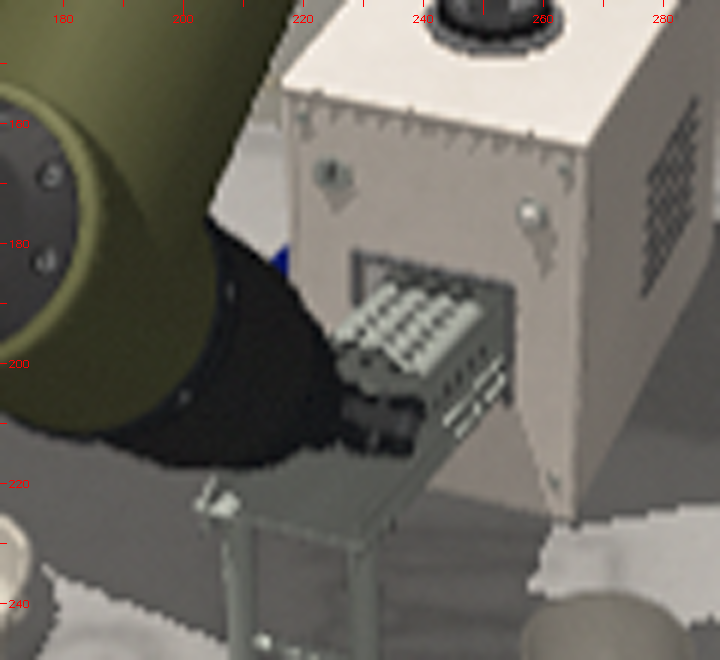

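arm_command --rows '[1,-0.02,0,0.032,0,0.001,0,1,-0.04,0,0.063,0,0.001,0,1,-0.06,0,0.094,0,0.001,0,1,-0.079,0,0.123,0,0.001,0,1,-0.098,0,0.152,0,0.001,0,1,-0.11,0,0.17,0,0.001,0]'

```text
time_s: 13.58
tcp_pos: [0.5167, -0.0067, 0.1288]
orientation: [-0.597, 0.705, 0.247, 0.292]
wrist_force: [-0.0, -1.6, 1.5]
finger_gap: 0.0001
```

```bash
python3 - <<'E'
from go import *
c=r.capture("side");crop(c["img"],170,140,290,250,6,"s13.png")
u=np.array([.1668,.986,0]);k=np.array([0,0,1])
for c in(-.03,-.01,.01,.02):
    print(c);cmd(np.array([.528,.0583,.0])+u*(c-.0233)+k*(.1198-.2126*c),down(170.4,45))
E
```

```text
-0.03
t 13.62 tcp [ 0.5167 -0.0062  0.1288] gap 0.0001 F [0.2 0.1 0.2] q [-0.19 -0.05 -0.15 -0.79 -1.52  0.09]
shift/300 [-0.0225 -0.0015  0.0348] turn/30 [0.0026 0.0019 0.0018]
-0.01
t 13.62 tcp [ 0.5167 -0.0062  0.1288] gap 0.0001 F [0.2 0.1 0.2] q [-0.19 -0.05 -0.15 -0.79 -1.52  0.09]
shift/300 [-0.0596 -0.0016  0.092 ] turn/30 [0.0026 0.0019 0.0018]
0.01
t 13.62 tcp [ 0.5167 -0.0062  0.1288] gap 0.0001 F [0.2 0.1 0.2] q [-0.19 -0.05 -0.15 -0.79 -1.52  0.09]
shift/300 [-0.0967 -0.0017  0.1492] turn/30 [0.0026 0.0019 0.0018]
0.02
t 13.62 tcp [ 0.5167 -0.0062  0.1288] gap 0.0001 F [0.2 0.1 0.2] q [-0.19 -0.05 -0.15 -0.79 -1.52  0.09]
shift/300 [-0.1152 -0.0017  0.1778] turn/30 [0.0026 0.0019 0.0018]
```

View pics/s13.png

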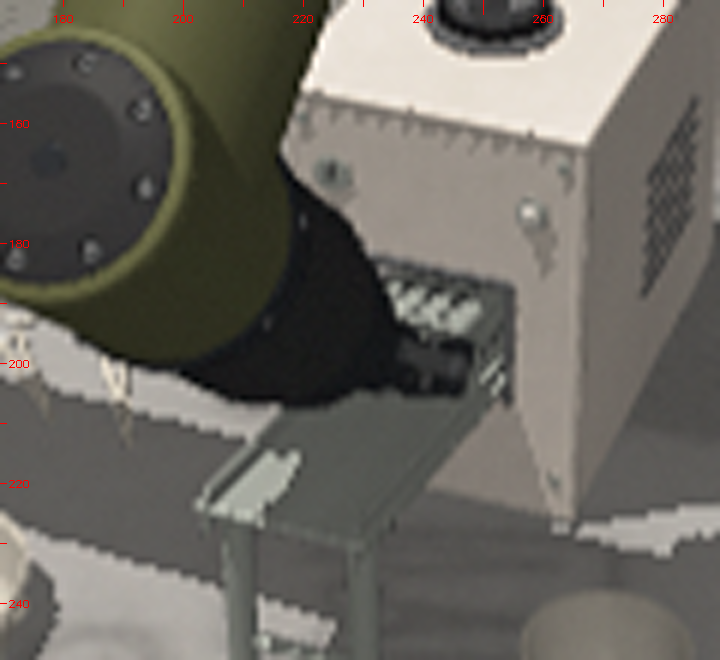

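arm_command --rows '[1,-0.022,-0.001,0.034,0,0,0,1,-0.04,-0.001,0.062,0,0,0,1,-0.06,-0.001,0.092,0,0,0,1,-0.075,-0.001,0.116,0,0,0,1,-0.075,-0.001,0.116,0,0,0]'

```text
time_s: 14.25
tcp_pos: [0.5235, 0.0344, 0.12]
orientation: [-0.597, 0.705, 0.248, 0.292]
wrist_force: [0.3, -0.7, 0.5]
finger_gap: -0.0007
```

```bash
python3 - <<'E'
from go import *
c=r.capture("side");crop(c["img"],170,140,290,250,6,"s14.png")
u=np.array([.1668,.986,0]);k=np.array([0,0,1])
for c in(.01,.02):
    print(c);cmd(np.array([.528,.0583,.0])+u*(c-.0233)+k*(.1198-.2126*c),down(170.4,45))
E
```

```text
0.01
t 14.3 tcp [0.5236 0.034  0.1201] gap 0.0002 F [0.4 0.7 0.3] q [-0.11 -0.07 -0.19 -0.79 -1.45  0.04]
shift/300 [-0.0212 -0.0011  0.0325] turn/30 [0.0035 0.0017 0.0025]
0.02
t 14.3 tcp [0.5236 0.034  0.1201] gap 0.0002 F [0.4 0.7 0.3] q [-0.11 -0.07 -0.19 -0.79 -1.45  0.04]
shift/300 [-0.0397 -0.0012  0.0611] turn/30 [0.0035 0.0017 0.0025]
```

View pics/s14.png

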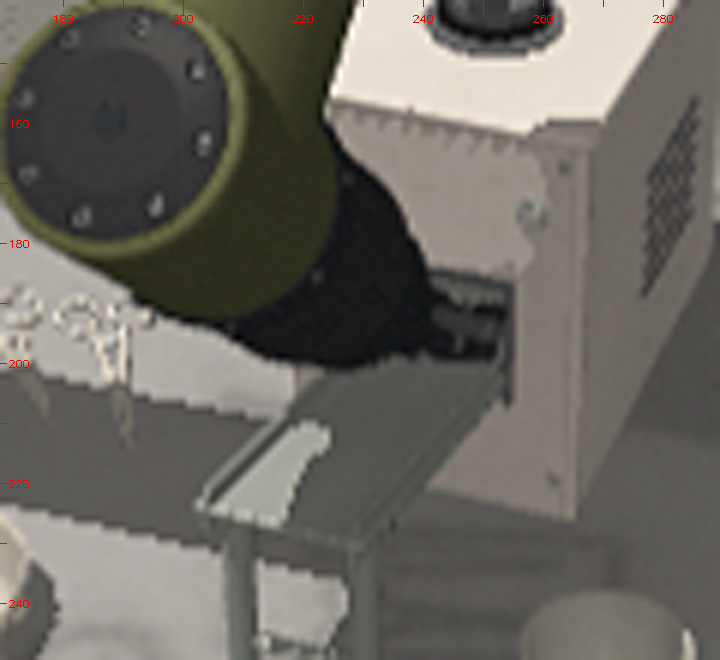

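arm_command --rows '[1,0.06,0,-0.09,0,0,0,1,0.12,0,-0.18,0,0,0,1,0.18,0,-0.28,0,0,0,1,0.24,0,-0.38,0,0,0,1,0.26,0,-0.5,0,0,0,1,0.26,0,-0.55,0,0,0]'

```text
time_s: 15.05
tcp_pos: [0.4953, -0.1375, 0.1824]
orientation: [-0.596, 0.706, 0.247, 0.292]
wrist_force: [1.0, 0.2, -0.4]
finger_gap: -0.0004
```

```bash
python3 - <<'E'
from go import *
c=r.capture("side");crop(c["img"],190,110,300,240,5,"s15.png")
cmd((.5,-.1,.3),down(170.4,0))
E
```

```text
t 15.1 tcp [ 0.4955 -0.1379  0.1833] gap -0.0003 F [-0.4 -1.   1.2] q [-0.43  0.04  0.03 -0.77 -1.75  0.19]
shift/300 [-0.3647  0.0056 -0.1854] turn/30 [-0.0031  1.4984  0.0016]
```

View pics/s15.png

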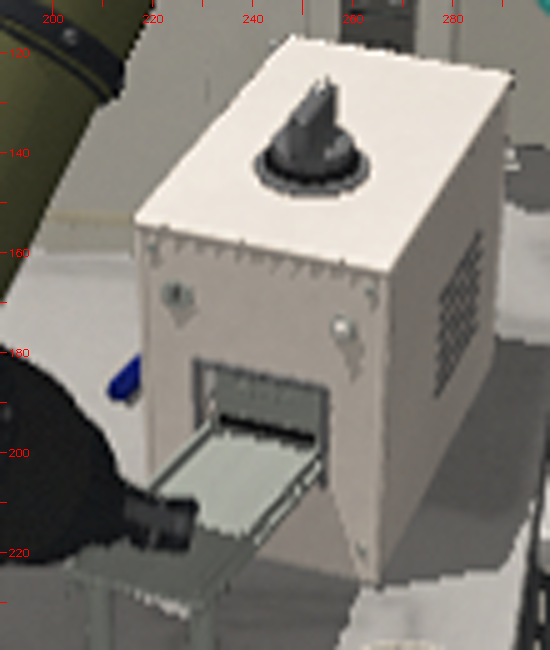

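```bash
python3 - <<'E'
from go import *
cmd((.505,-.07,.38),down(170.4,0))
E
```

```text
t 15.1 tcp [ 0.4955 -0.1379  0.1833] gap -0.0003 F [-0.4 -1.   1.2] q [-0.43  0.04  0.03 -0.77 -1.75  0.19]
shift/300 [-0.6249  0.0053 -0.3025] turn/30 [-0.0031  1.4984  0.0016]
```

arm_command --rows '[1,-0.1,0,-0.1,0,0.2,0,0.5,-0.22,0,-0.2,0,0.4,0,0,-0.34,0.002,-0.25,0,0.6,0,0,-0.46,0.005,-0.3,0,0.8,0,0,-0.58,0.005,-0.302,0,1,0,0,-0.625,0.005,-0.302,0,1,0,0,-0.625,0.005,-0.302,0,1,0]'

```text
time_s: 15.98
tcp_pos: [0.5052, -0.0687, 0.3797]
orientation: [-0.641, 0.756, 0.084, 0.1]
wrist_force: [-0.2, -0.5, -0.1]
finger_gap: 0.0851
```

```bash
python3 - <<'E'
from go import *
cmd((.5422,.1421,.36),down(170.4,0))
E
```

```text
t 15.97 tcp [ 0.5052 -0.0687  0.3797] gap 0.0851 F [-0.2 -0.5 -0.1] q [ 0.08 -0.14  0.21 -0.26 -1.85 -0.33]
shift/300 [-0.6719 -0.0061  0.2487] turn/30 [-0.0028  0.5015  0.0054]
```

arm_command --rows '[0,-0.12,0,0.04,0,0.15,0,0,-0.24,-0.002,0.09,0,0.3,0,0,-0.36,-0.003,0.13,-0.003,0.5,0.005,0,-0.48,-0.004,0.18,-0.003,0.5,0.005,0,-0.6,-0.006,0.22,-0.003,0.5,0.005,0,-0.672,-0.006,0.249,-0.003,0.5,0.005,0,-0.672,-0.006,0.249,-0.003,0.5,0.005,0,-0.672,-0.006,0.249,-0.003,0.5,0.005]'

```text
time_s: 16.98
tcp_pos: [0.5423, 0.141, 0.3598]
orientation: [-0.645, 0.764, 0.0, 0.0]
wrist_force: [0.4, -0.0, -0.5]
finger_gap: 0.0854
```

```bash
python3 - <<'E'
from go import *
cmd((.5422,.1421,.278),down(170.4,0))
c=r.capture("side");crop(c["img"],190,60,310,240,3.3,"s16.png")
c=r.capture("wrist");crop(c["img"],0,0,512,384,1.5,"w16.png")
E
```

```text
t 16.98 tcp [0.5423 0.141  0.3598] gap 0.0854 F [ 0.4 -0.  -0.5] q [ 0.61 -0.03  0.21 -0.   -1.81 -0.78]
shift/300 [-0.0034  0.0008  0.2728] turn/30 [ 0.0006  0.0011 -0.002 ]
```

View pics/s16.png

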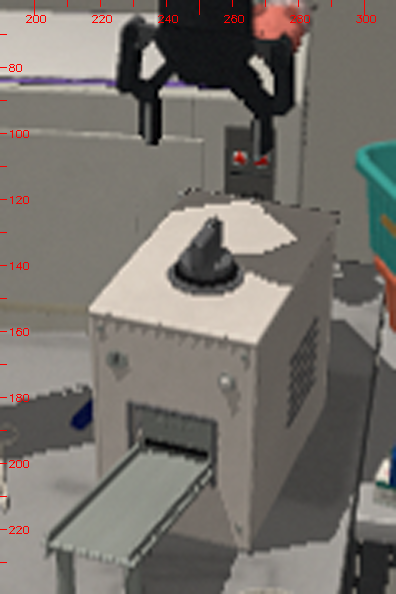

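View pics/w16.png

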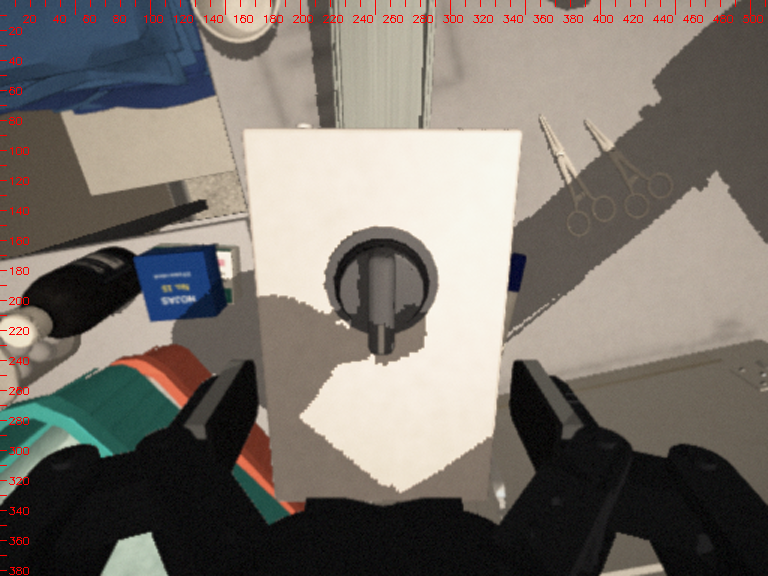

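```bash
python3 - <<'E'
from go import *
c=r.capture("wrist")
for p,z in [((382,281),.235),((384,286),.251),((383,248),.277),((381,324),.277),((381,355),.26),((248,129),.231),((521,130),.231)]:
    print(p,z,at_z(c,(p[0]/1.5-.5,p[1]/1.5-.5),z).round(4))
E
```

```text
(382, 281) 0.235 [0.5439 0.1434 0.235 ]
(384, 286) 0.251 [0.5423 0.1415 0.251 ]
(383, 248) 0.277 [0.5381 0.1138 0.277 ]
(381, 324) 0.277 [0.5458 0.1528 0.277 ]
(381, 355) 0.26 [0.5504 0.1788 0.26  ]
(248, 129) 0.231 [0.6011 0.047  0.231 ]
(521, 130) 0.231 [0.455  0.0725 0.231 ]
```

arm_command --rows '[0,-0.003,0.001,0.1,0,0,0,0,-0.003,0.001,0.18,0,0,0,0,-0.003,0.001,0.25,0,0,0,0,-0.003,0.001,0.273,0,0,0,0,-0.003,0.001,0.273,0,0,0,0,-0.003,0.001,0.273,0,0,0]'

```text
time_s: 17.88
tcp_pos: [0.5424, 0.142, 0.2798]
orientation: [-0.645, 0.764, -0.0, 0.002]
wrist_force: [0.5, -0.5, 0.3]
finger_gap: 0.0853
```

```bash
python3 - <<'E'
from go import *
cmd((.5422,.1421,.278),down(170.4,0))
c=r.capture("side");crop(c["img"],210,80,300,180,6,"s17.png")
E
```

```text
t 17.88 tcp [0.5424 0.142  0.2798] gap 0.0853 F [ 0.5 -0.5  0.3] q [ 0.61 -0.06  0.03 -0.   -1.66 -0.78]
shift/300 [-0.0001  0.0008  0.006 ] turn/30 [-0.0039  0.0042 -0.0026]
```

View pics/s17.png

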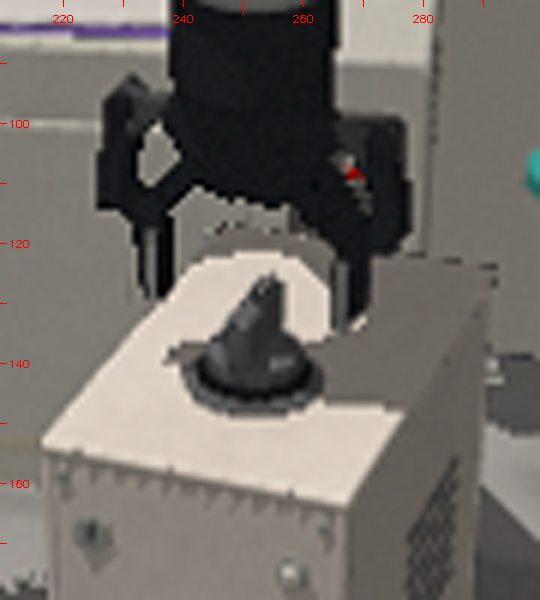

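arm_command --rows '[0.5,0,0.001,0.003,0,0,0,0.7,0,0.001,0.003,0,0,0,1,0,0.001,0.003,0,0,0,1,0,0.001,0.003,0,0,0,1,0,0.001,0.003,0,0,0,1,0,0.001,0.003,0,0,0,1,0,0.001,0.003,0,0,0]'

```text
time_s: 18.8
tcp_pos: [0.5433, 0.142, 0.2793]
orientation: [-0.645, 0.764, -0.001, 0.003]
wrist_force: [7.8, -1.1, -1.2]
finger_gap: 0.0127
```

```bash
python3 - <<'E'
from go import *
cmd((.5422,.1421,.278),down(170.4,0));print(r.get_obs()["ft_torque"])
c=r.capture("side");crop(c["img"],210,80,300,180,6,"s18.png")
E
```

```text
t 18.8 tcp [0.5433 0.142  0.2793] gap 0.0127 F [ 7.8 -1.1 -1.2] q [ 0.61 -0.06  0.03  0.   -1.66 -0.78]
shift/300 [0.0003 0.0037 0.0042] turn/30 [-0.0095  0.0057 -0.0038]
[-0.30423445 -2.03130427 -0.07179891]
```

View pics/s18.png

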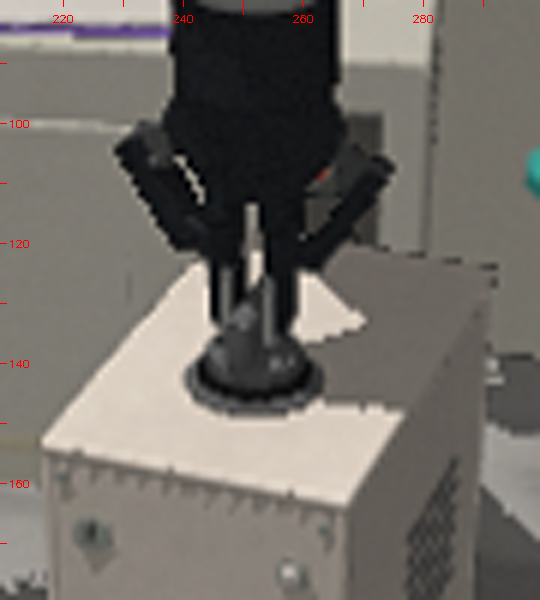

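arm_command --rows '[1,0,-0.003,0,0,0,0.15,1,0,-0.004,0,0,0,0.3,1,0,-0.004,0,0,0,0.45,1,0,-0.004,0,0,0,0.6,1,0,-0.004,0,0,0,0.8,1,0,-0.004,0,0,0,1,1,0,-0.004,0,0,0,1]'

```text
time_s: 19.73
tcp_pos: [0.5431, 0.1423, 0.2793]
orientation: [-0.425, 0.905, 0.001, 0.002]
wrist_force: [-7.1, 1.9, 3.1]
finger_gap: 0.0124
```

```bash
python3 - <<'E'
from go import *
cmd((.5433,.142,.2793),down(110.4,0));print(r.get_obs()["ft_torque"])
E
```

```text
t 19.73 tcp [0.5431 0.1423 0.2793] gap 0.0124 F [-7.1  1.9  3.1] q [ 0.61 -0.06  0.03 -0.   -1.66 -1.31]
shift/300 [ 0.0003 -0.001  -0.0001] turn/30 [0.0015 0.0067 0.9962]
[0.86841306 2.86039094 0.10242692]
```

arm_command --rows '[1,0,0.001,0,0,0,0.15,1,0,0.001,0,0,0,0.3,1,0,0.001,0,0,0,0.45,1,0,0.001,0,0,0,0.6,1,0,0.001,0,0,0,0.75,1,0,0.001,0,0,0,0.9,1,0,0.001,0,0,0,0.98,1,0,0.001,0,0,0,0.98]'

```text
time_s: 20.72
tcp_pos: [0.5427, 0.1429, 0.2793]
orientation: [-0.182, 0.983, 0.001, 0.001]
wrist_force: [-1.7, 0.7, 0.4]
finger_gap: 0.0126
```

```bash
python3 - <<'E'
from go import *
cmd((.5433,.142,.2793),down(110.4,0));print(r.get_obs()["ft_torque"])
c=r.capture("wrist");crop(c["img"],0,0,512,384,1.5,"w19.png")
E
```

```text
t 20.73 tcp [0.5427 0.1429 0.2793] gap 0.0126 F [-1.7  0.7  0.4] q [ 0.61 -0.06  0.03 -0.   -1.66 -1.82]
shift/300 [-0.0007 -0.0033 -0.0001] turn/30 [0.0044 0.0059 0.0182]
[0.72710943 0.53875186 0.05695874]
```

View pics/w19.png

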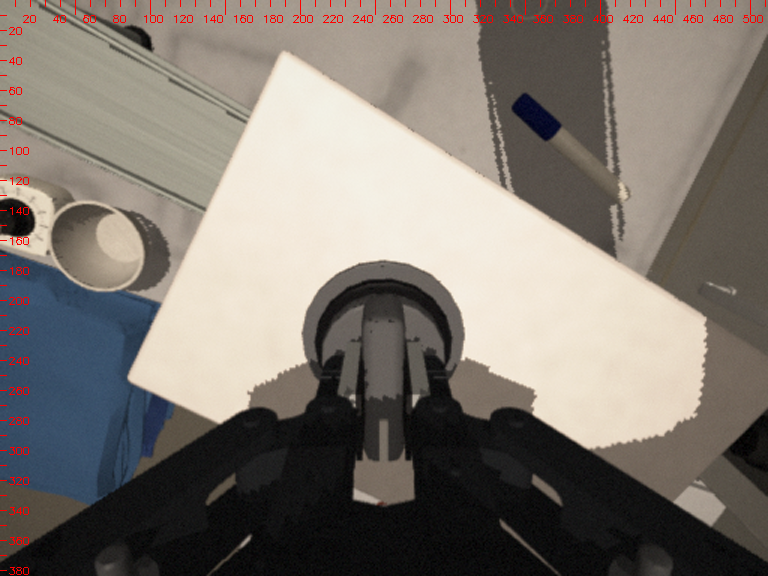

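arm_command --rows '[1,0,-0.001,0,0,0,0.04,1,0,-0.001,0,0,0,0.08,1,0,-0.001,0,0,0,0.08]'

```text
time_s: 21.15
tcp_pos: [0.5428, 0.1428, 0.2793]
orientation: [-0.162, 0.987, 0.002, 0.001]
wrist_force: [-1.8, 3.0, 1.1]
finger_gap: 0.0123
```

```bash
python3 - <<'E'
from go import *
cmd((.5433,.142,.2793),down(110.4,0));print(r.get_obs()["ft_torque"])
E
```

```text
t 21.15 tcp [0.5428 0.1428 0.2793] gap 0.0123 F [-1.8  3.   1.1] q [ 0.61 -0.06  0.03 -0.   -1.66 -1.86]
shift/300 [-0.0008 -0.0032 -0.0001] turn/30 [ 0.0052  0.006  -0.06  ]
[1.13882921 0.74025109 0.58937773]
```

arm_command --rows '[1,0,0,0,0,0,0.03,1,0,0,0,0,0,0.03,0,0,0,0,0,0,0,0,0,0,0,0,0,0,0,0,0,0,0,0,0,0,0,0,0,0,0,0,0,0,0,0,0,0,0,0,0,0,-0.1,0,0,0,0,0,0,-0.25,0,0,0,0,0,0,-0.4,0,0,0,0,0,0,-0.4,0,0,0]'

```text
time_s: 22.52
tcp_pos: [0.543, 0.1421, 0.4038]
orientation: [-0.161, 0.987, 0.002, 0.005]
wrist_force: [-0.1, 0.4, -0.6]
finger_gap: 0.0854
```

```bash
python3 - <<'E'
from go import *
cmd((.5433,.142,.2793),down(110.4,0))
for n in("side","wrist"):
    c=r.capture(n);crop(c["img"],*((190,60,310,240,3.3) if n=="side" else (0,0,512,384,1.5)),n+"20.png")
E
```

```text
t 22.52 tcp [0.543  0.1421 0.4038] gap 0.0854 F [-0.1  0.4 -0.6] q [ 0.61 -0.    0.32 -0.   -1.88 -1.86]
shift/300 [ 0.0035 -0.002   0.415 ] turn/30 [ 0.006   0.0196 -0.0612]
```

View pics/side20.png

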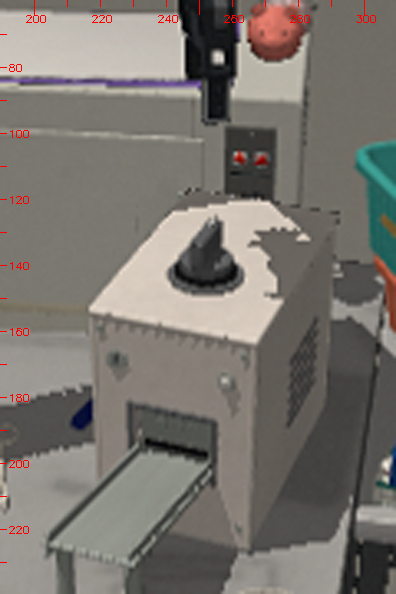

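View pics/wrist20.png

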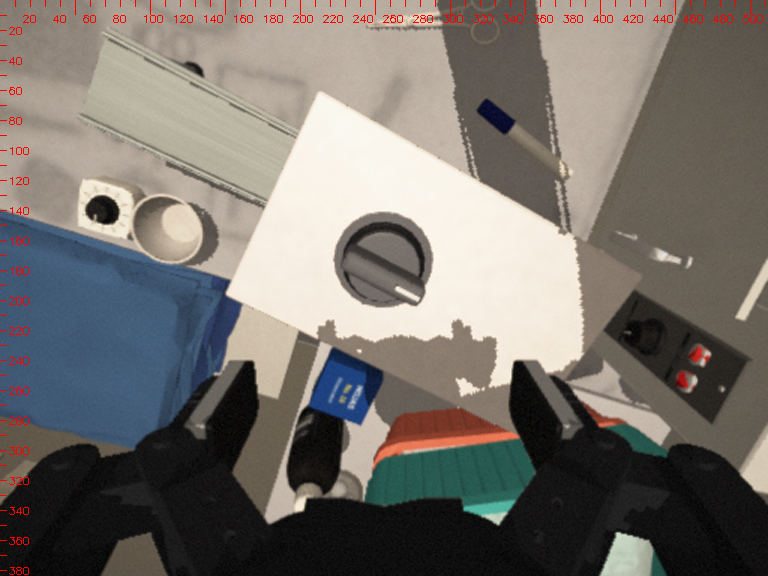

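```bash
python3 - <<'E'
from go import *
cmd((.37,.18,.36),down(90,20));cmd((.37,.18,.30),down(90,45))
E
```

```text
t 22.62 tcp [0.5426 0.1426 0.3993] gap 0.0855 F [ 0.1 -0.1  0.1] q [ 0.61 -0.    0.31 -0.   -1.88 -1.86]
shift/300 [0.5058 0.3012 0.1303] turn/30 [ 0.1157 -0.6553  0.6126]
t 22.62 tcp [0.5426 0.1426 0.3993] gap 0.0855 F [ 0.1 -0.1  0.1] q [ 0.61 -0.    0.31 -0.   -1.88 -1.86]
shift/300 [0.5065 0.3005 0.3302] turn/30 [ 0.2507 -1.481   0.5849]
```

arm_command --rows '[0,0.12,0.07,0,0,0,0.1,0,0.25,0.15,0,0.02,-0.15,0.2,0,0.38,0.23,0.04,0.06,-0.3,0.4,0,0.5,0.3,0.08,0.1,-0.5,0.6,0,0.505,0.3,0.13,0.115,-0.65,0.61,0,0.505,0.3,0.13,0.115,-0.65,0.61]'

```text
time_s: 23.38
tcp_pos: [0.369, 0.1798, 0.357]
orientation: [-0.003, 0.985, -0.001, 0.171]
wrist_force: [0.2, 0.0, 0.2]
finger_gap: 0.0853
```

```bash
python3 - <<'E'
from go import *
cmd((.37,.18,.28),down(90,45))
c=r.capture("wrist");crop(c["img"],0,0,512,384,1.5,"w21.png")
E
```

```text
t 23.38 tcp [0.369  0.1798 0.357 ] gap 0.0853 F [0.2 0.  0.2] q [ 1.24 -0.71 -0.45  0.33 -1.71 -2.73]
shift/300 [0.0835 0.0014 0.2427] turn/30 [ 0.001  -0.8418  0.0129]
```

View pics/w21.png

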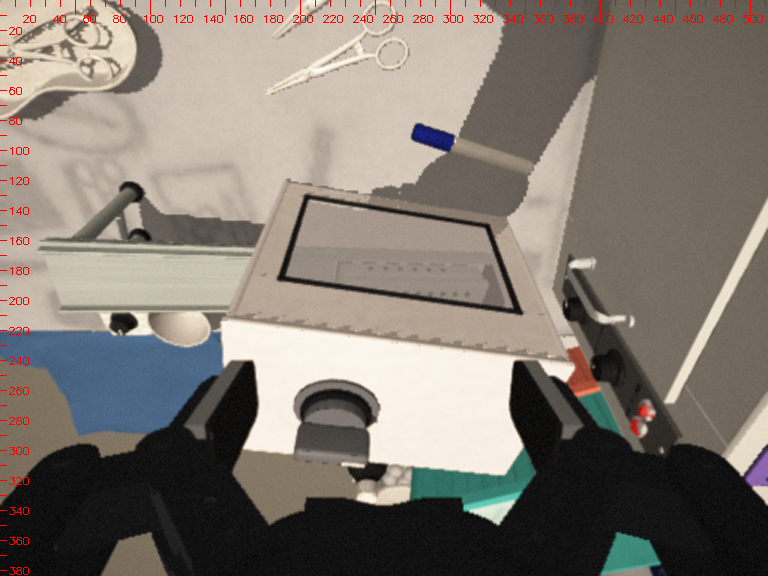

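```bash
python3 - <<'E'
from go import *
from ov import *
c=r.capture("wrist");G=frame((.528,.0585),80.4)
h=lambda x:.088-.2126*x
S=[]
for lo in(.074,):
  for z in (0.036,):
    q=[pt(G,a,b,h(a)+z) for a,b in((lo,.028),(lo+.156,.028),(lo+.156,-.028),(lo,-.028),(lo,.028))]
    S+=list(zip(q[:-1],q[1:]))
overlay(c,S,(140,100,400,240),3,"w22.png")
E
```

```text
(no output)
```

View pics/w22.png

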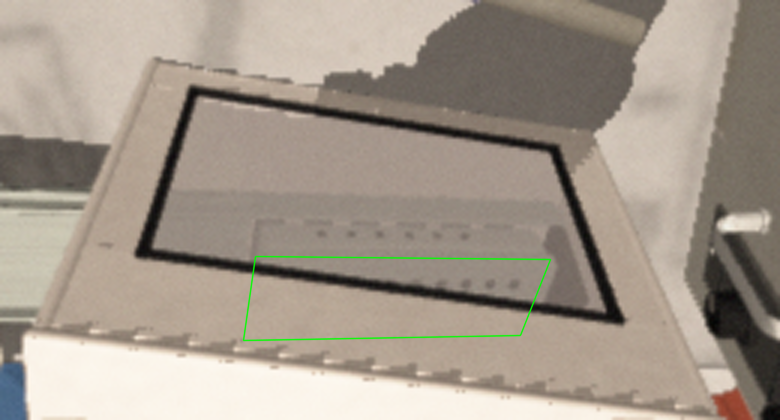

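```bash
python3 - <<'E'
from plant import r
print(r.job_done())
E
```

```text
the job is handed in; nothing more can be done
None
```

The cassette is inside the UV cabinet with the flap shut, and the start switch has been turned and let go. I handed the job in at about 23.5 s of the 72 s allowed.

- **Loading:** I set the cassette on the sloping deck, tilted 12° to match it, and pushed it with closed fingers leaning 45°. I pushed until its trailing end was about level with the front face, and it ran in by itself.
- **Starting:** I gripped the switch bar, turned it clockwise about 62°, where the torque jumped from 0.06 to 0.6 N m at the stop, and opened the fingers.

Last checks:
- **Flap:** it looks shut, the same as before the start.
- **Cassette:** through the window both ends match the home position by the buffer.
- **Switch:** the bar points along the feed direction again.
- **Bowl and timer:** the last pictures show both standing beside the track with no sign of having moved; I did not re-measure their positions.
- **Arm:** it touches nothing, and every wrist force I read stayed under 10 N.

Nothing failed. The two fixed cameras disagreed by about 3 to 4 mm on where the cabinet stands. I used a combined fit, and the wrist camera confirmed it.

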